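Stack the baby-food tubs on their lugs and cover them

TASK

Stack all the loose white baby-food tubs on top of the tub that is fixed to the counter, turning each one end for end relative to the tub below so that it stands on that tub's rim lugs instead of nesting down into it. Pull the drawer of the low grey cabinet all the way out to its stop, take the flat wooden cover from it, and once the stack is complete lay the cover in the rim of the top tub and press it down firmly so that it sits level on the lugs. Finally push the drawer fully shut, and leave the other things on the counter where they are.

Things in the scene. Friction and masses are not known exactly. Their poses are not given: they have to be found in the camera images.
- base_tub: White stack-nest tub fixed to the counter: bottom of the stack. Open box, rim 122 (x) by 60 (y) mm outside, 116 by 54 inside, 62 high. Side walls 3 thick, vertical from 25 to 62 high: grip it across the 60 mm, just below the rim. Below 25 the body narrows to 36 wide, 102 long. A tab (thumb lip) 40 wide juts 10 at rim height from its +x end. Origin: centre of underside; x to the lip, z up.
- base_seat (a point): Point on base_tub's axis, 50 above its underside, level with its lug tops: the underside centre of a tub that stands on the lugs comes here. Inside the rim, on both long sides, each tub has two lugs 10 long, reaching in to y = +-19, tops 50 high, at x = +40 and -20. Outside its lower body are two foot ribs a side, 16 long, out to y = +-24, level with the underside, at x = -40 and +20.
- base_lip (a point): Tip of base_tub's thumb lip, 70 mm from its axis, top of the rim (62 high). A tub put in with its lip at the opposite end (turned 180 deg about z) stands with its ribs on the lugs, its underside 50 above that of the tub below, with play of about 3 mm sideways and 4 mm endways. Put in with its lip at the same end, its ribs miss the lugs and it nests down to about 25.
- tub_a: White stack-nest tub a: same shape as base_tub, loose, 150 g, starting upright on the counter or absent. Origin: centre of its underside; x towards its thumb lip, z up.
- tub_b: White stack-nest tub b: same shape as base_tub, loose, 150 g, starting upright on the counter or absent. Origin: centre of its underside; x towards its thumb lip, z up.
- tub_c: White stack-nest tub c: same shape as base_tub, loose, 150 g, starting upright on the counter or absent. Origin: centre of its underside; x towards its thumb lip, z up.
- tub_d: White stack-nest tub d: same shape as base_tub, loose, 150 g, starting upright on the counter or absent. Origin: centre of its underside; x towards its thumb lip, z up.
- cover: Flat wooden cover, 104 (x) by 50 (y) by 6 mm plate, 60 g, with a straight wooden handle bar on top along x: 60 long, 14 wide (y), top 40 above the underside. Starts flat on the drawer floor, within low strips 12 high and 128 apart (the drawer's sides stand 41 above its floor, 158 apart). In the top tub's rim it rests on the four lugs, underside 50 above the tub's underside, either way round. Origin: centre of its underside; x along its length, z up.
- cab: Low grey cabinet standing on the counter, fixed, 235 deep (x) by 200 wide (y) by 85 high mm, with one drawer in the side that faces the robot. Origin: centre of its underside; its -x points out of the drawer side, z up.
- cab_drawer0 (a joint): Drawer travel in m: 0 is shut, 0.162 is fully out at the stop. It slides towards the cabinet's -x with about 1 N of friction and stays where it is left; it may start slightly open.
- cab_drawer0_handle (a point): Middle of the drawer's handle, a level steel bar 11 mm thick and 100 long parallel to the drawer front (along the cabinet's y), its axis 35 mm in front of the drawer front and 47 above the counter. The front's top edge is 71 above the counter. Drawer floor 22 above the counter; moves with the drawer.
- bib_lower: Lower of two stiff grey-beige silicone bibs, lying flat, 150 by 170, under 30 high with the upper one laid crosswise on it; not part of the job. Origin under its centre.
- mug: White mug, 76 across, 85 high; not part of the job. Origin under its centre.
- bowl: Blue bowl, 120 across, 45 high; not part of the job. Origin under its centre.
Mind the look-alikes: they are no part of the job. What is shaped like the tub_c but purple is not meant.

How it is judged:
By the outcome, as a careful person would: the job done as asked, in the order asked, and still so for the second after the job is handed in, with the robot touching nothing.
Of tub_a, tub_b, tub_c, tub_d only 2 to 4 are there at a start; the rules pass over those that are not, and their reading is None.
At some moment in a run one of cover may be knocked a few centimetres aside while the robot is not near it.
Once in a run the grip may slacken for a moment while it holds something.
It also fails if it takes over 210 s, if anything falls off the work surface, if the arm or the gripper's body presses on something with over 40 N, if the wrist force passes 120 N, or if a joint passes its speed limit or range.

ROBOT

A 7-joint arm with a two-finger parallel gripper is mounted at the origin on the work surface. World frame = base frame: x ahead of the robot, y to its left, z up, the work surface at z = 0. Lengths are in mm, angles in rad, forces in N, time in s.
With the tool pointing down it reaches from about 400 to 875 mm from the base axis. Payload 6.5 kg.
Tool frame: the origin (TCP) lies midway between the tips of the shut fingers; the grasp point (between the pads) lies 19 mm behind it; z points along the fingers, y is the direction in which the jaws open and shut (so a half turn about z gives the same grasp; the last joint's range is limited). The gripper opens to 88 mm and grips with 3 to 60 N. Pads are 18 mm wide; open, the fingers measure 123 mm over their backs; the gripper's body (75 mm by 187 mm) begins 45 mm behind the grasp point.
Start: joints at [-1.409, 0.536, -0.004, 1.538, 0.003, 1.067, -0.071], TCP at [146.788, 633.201, 238.716] pointing down, gripper open.
Joint ranges: [-2.7, 2.7], [-0.37, 2.16], [-1.27, 1.26], [0.24, 2.4], [-1.31, 4.45], [0.19, 1.91], [-2.76, 2.76]. Speed limits (rad/s): [2.39, 2.39, 3.14, 3.14, 3.14, 3.14, 3.14].

INTERFACE

Orientations are given as a unit quaternion [x, y, z, w].
In Python, from station import manip gives the robot as it stands.
- The arm moves only by the tool drive_tool, never from a script. Its argument "series" is one flat list of numbers, 5 for each row, row after row: the finger opening in cm, from 0 to 8.81, then the shift along the tool's x, y, z in cm, then the turn about the tool's z in degrees. A call has 1 to 12 rows; each row is the pose to reach, as a shift and turn from the pose commanded when the call began, along the tool's axes at that moment; what a row does not reach only later rows make up. A row lasts 1/8 s, in which the tool goes at most 62.5 mm and 10.7 degrees, less where a joint would pass 70% of its speed; a pose out of reach is approached as far as the arm can. A call with a gripper value outside its range is refused whole. The fingers move at their own pace and stop on an object; "newtons" is the grip in N (left out, the last holds). Time passes only in rows, so rows that repeat a pose let the fingers close. It gives the time, the measured TCP pose, the force and the opening at its end, in the units of the state.
- manip.sense(): the state, without advancing time (a new reading comes with each control period).
- manip.capture(name): name is "scene" or "top"; returns a dict with "color" (420x560x3 uint8, red, green, blue), "range_z" (420x560 float32, mm along the optical axis (not along the pixel's ray), 0 where there is no reading), "fx", "fy", "cx", "cy" (pixels), "origin" and "orientation" of the camera in the world. Camera axes: x right, y down, z forward; pixel columns grow to the right and rows downward; lengths in mm; the calibration is good to about 2 mm. A picture is of the moment at which its call begins.
- manip.close_job(): hands the job in, once; it reports no verdict.
Trained networks look in the newest picture that a camera, given by its name, has taken for a name from the list of things; names that differ only in an ending like _2 or _b are one class to them, and where a whole thing is asked for, a point or a joint stands for the part that bears it (a point fixed in the world has none). Each returns a list of dicts, best first, with "p" (0 to 1); they miss things now and then, are a little off and sometimes report something else, mostly with a low value. They report only what shows in the picture. A call takes as long as a camera call. They do not tell look-alikes from the thing itself.
- manip.boxes_of(camera, label): "centre" ([column, row] in pixels, amid what is visible of it).
- manip.tip_of(camera, label): "centre" ([column, row] in pixels: a listed point, or the origin of a listed thing).
The state is a dict: "time": time; "qpos": joint angles; "qd": joint speeds; "joint_efforts": joint torques, N m; "position": TCP position; "tcp_rot": TCP orientation; "contact_force": force on the tool from outside, world axes, zero at the start; "moment": the same for the moment, N m; "grip_width": finger opening in mm.
Only numpy, scipy, OpenCV 4.12 (cv2) and the standard library are available. Lean on these libraries where they do the work, as an engineer would, in place of code of your own. Each camera call takes 0.05 s, during which the arm holds its last target.

## Working session

There is one attempt and no reset: what is moved stays moved. The work goes in short steps, Python scripts to look and compute and a tool call to move; the robot and the scene stay as the last step left them, time stands still between calls to the robot, and variables do not carry over. Pictures are saved under pics/ and viewed, and the job is handed in when it is done.

Besides the shell and the picture viewer there is one more tool, called after "Call:" as name(argument=value, ...) on one line, values as JSON. drive_tool: Moves the arm, as the interface text tells. Its arguments: {"type":"object","properties":{"series":{"type":"array"},"newtons":{"type":"number"}},"required":["series"]}

```bash
ls; mkdir -p pics
cat > h.py <<'E'
import numpy as np, cv2
from scipy.spatial.transform import Rotation as R
from station import manip
def cap(n):
    return manip.capture(n)
def cloud(d):
    z=d['range_z'].astype(float); v,u=np.mgrid[0:z.shape[0],0:z.shape[1]]
    P=np.stack([(u-d['cx'])/d['fx']*z,(v-d['cy'])/d['fy']*z,z],-1)
    W=P@R.from_quat(d['orientation']).as_matrix().T+np.array(d['origin'])
    W[z<=0]=np.nan
    return W
def save(d,name,crop=None,s=1):
    im=d['color'][:,:,::-1]
    if crop: im=im[crop[1]:crop[3],crop[0]:crop[2]]
    if s!=1: im=cv2.resize(im,None,fx=s,fy=s,interpolation=cv2.INTER_CUBIC)
    cv2.imwrite('pics/'+name,im)
E
python3 - <<'E'
from h import *
np.set_printoptions(precision=3,suppress=True)
s=manip.sense(); print(s)
for n in('scene','top'):
    d=cap(n); save(d,n+'0.png',s=1.4); np.savez(n+'0.npz',**d)
    print(n,d['origin'],d['orientation'],d['fx'],d['cx'],d['cy'])
    print(R.from_quat(d['orientation']).as_matrix())
E
```

```text
pics
{'time': 0.0, 'qpos': array([-1.409,  0.537, -0.004,  1.539,  0.003,  1.067, -0.071]), 'qd': array([ 0.001, -0.001,  0.   ,  0.002,  0.   , -0.001, -0.001]), 'joint_efforts': array([ -0.   , -57.097,   0.991, -25.16 ,  -0.056,   0.018,   0.   ]), 'position': array([146.686, 632.631, 237.858]), 'tcp_rot': array([ 0.114,  0.994, -0.001, -0.   ]), 'contact_force': array([-0.029,  0.808,  0.424]), 'moment': array([0.025, 0.031, 0.001]), 'grip_width': 88.27030882722882}
scene [1314.087  292.182 1250.151] [ 0.487  0.811 -0.275 -0.171] 455.3058635855224 269.98407831425436 212.20716148383013
[[-0.467  0.696 -0.546]
 [ 0.884  0.374 -0.28 ]
 [ 0.009 -0.613 -0.79 ]]
top [ 355.928  -92.121 1440.696] [-0.703  0.708 -0.049  0.034] 413.83349315530904 281.2400649579075 209.61354058446338
[[-0.008 -0.993  0.117]
 [-1.     0.006 -0.021]
 [ 0.021 -0.117 -0.993]]
```

View pics/top0.png

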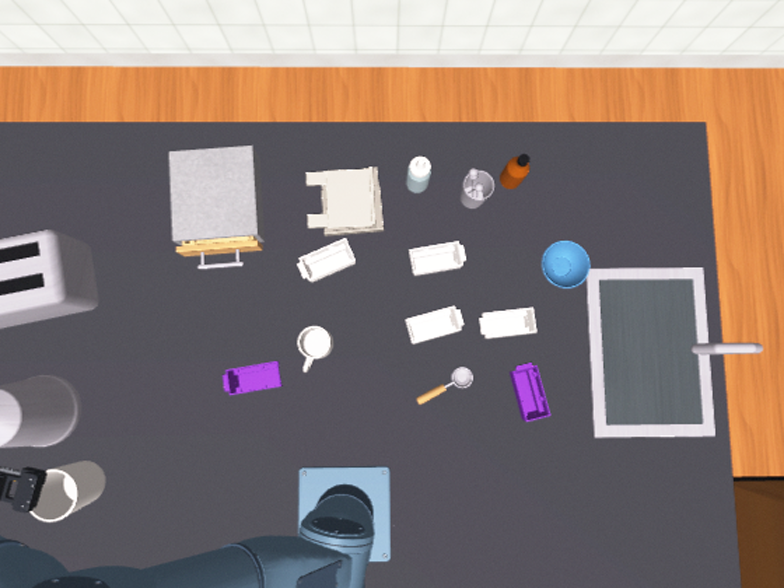

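View pics/scene0.png

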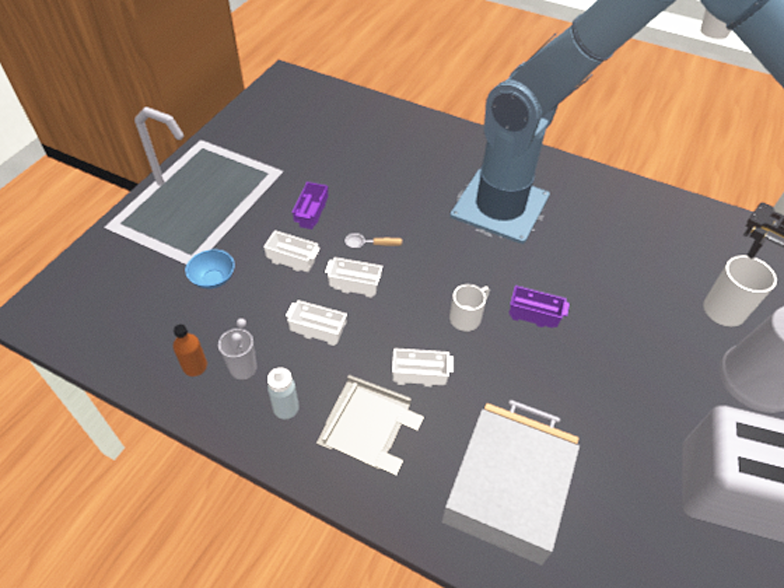

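Run:
```python
from h import *
np.set_printoptions(precision=1,suppress=True)
for n in('scene','top'):
    d=cap(n);W=cloud(d)
    for l in ['base_tub','base_seat','base_lip','tub_a','tub_b','cab_drawer0_handle','cover']:
        for f in ('boxes_of','tip_of'):
            try: r=getattr(manip,f)(n,l)
            except Exception as e: print(l,f,e); continue
            for q in r:
                c=q['centre'];w=W[int(round(c[1])),int(round(c[0]))]
                print(n,l,f,round(q['p'],2),np.array(c),w)
    save(d,n+'c.png',crop=(270,150,410,320) if n=='top' else (170,110,350,290),s=3.3)
```

```text
scene base_tub boxes_of 0.68 [299.5 264.7] [594.2  33.2   1.4]
scene base_tub tip_of 0.94 [298.3 271.1] [635.8  44.   35.1]
scene base_seat boxes_of 0.93 [299.9 261.3] [594.5  31.8  24.9]
scene base_seat tip_of 0.93 [301.6 260.2] [586.7  35.2  22.3]
scene base_seat tip_of 0.25 [378.4 294.3] [601. 288.  46.]
scene base_lip boxes_of 0.67 [299.2 260.2] [594.3  28.   27.6]
scene base_lip boxes_of 0.41 [209.5 176.9] [ 428.9 -407.7   27. ]
scene base_lip tip_of 0.77 [324.2 260.4] [538.   92.5  -3.2]
scene base_lip tip_of 0.68 [299.9 261.6] [594.2  32.1  18.8]
scene tub_a boxes_of 0.96 [218.5 147.8] [ 285.5 -463.2   23.6]
scene tub_a boxes_of 0.95 [381.6 219.6] [309.6 205.3  14.8]
scene tub_a boxes_of 0.91 [223.2 230.1] [ 599.5 -249.6   12.7]
scene tub_a boxes_of 0.78 [250.3 196.4] [ 438.3 -236.6   27. ]
scene tub_a boxes_of 0.6 [206.5 177.3] [ 436.3 -419.9   27.8]
scene tub_a boxes_of 0.17 [298.8 263.7] [594.6  29.6   5.3]
scene tub_a tip_of 0.95 [209.9 184.1] [ 479.5 -372.    58.6]
scene tub_a tip_of 0.91 [221.  152.4] [ 285.8 -450.9    8.4]
scene tub_a tip_of 0.83 [226.6 237.2] [ 637.5 -
[... 2248 characters left out ...]
6 185. ] [ 612.4 -232.9   -1.3]
top tub_b boxes_of 0.69 [378.8 279.3] [ 281.6 -460.3   -4.9]
top tub_b boxes_of 0.61 [179.2 267.8] [325.6 228.2   4.7]
top tub_b boxes_of 0.6 [308.4 232.5] [ 445.9 -215.8    2.8]
top tub_b tip_of 0.98 [307.4 186.1] [ 607.  -214.2    9.6]
top tub_b tip_of 0.89 [360.  230.1] [ 451.5 -397.7    3.4]
top tub_b tip_of 0.87 [308.1 234.1] [ 439.3 -216.3   -4.9]
top tub_b tip_of 0.81 [184.9 266.3] [332.2 208.5   2. ]
top tub_b tip_of 0.77 [374.8 273.7] [ 299.3 -444.3    6.4]
top cab_drawer0_handle boxes_of 0.72 [156.2 175.7] [632.5 296.2  71. ]
top cab_drawer0_handle tip_of 0.72 [157.2 191. ] [593.3 311.3   0.5]
top cover boxes_of 0.18 [152.9 142.7] [741.1 304.5  87.4]
```

View pics/topc.png

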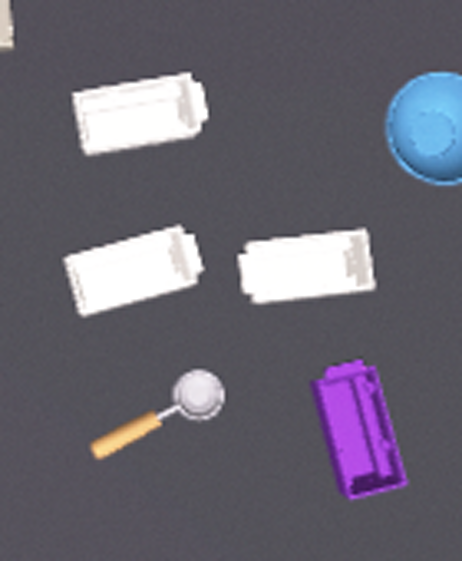

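View pics/scenec.png

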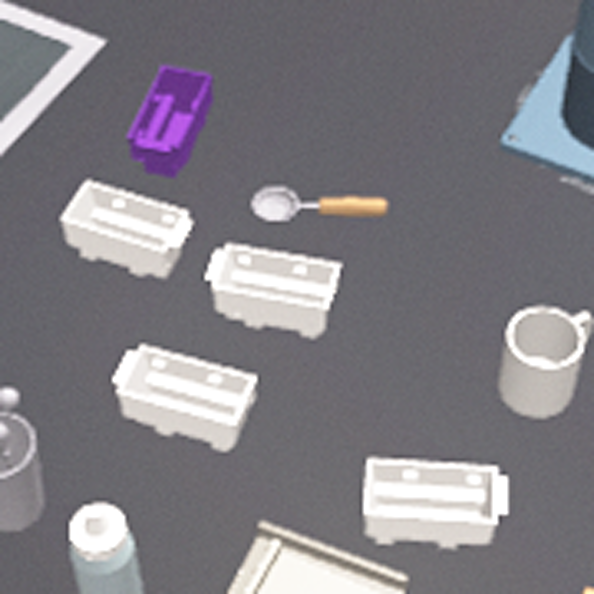

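```bash
cat >> h.py <<'E'
CORE=None
def rimfit(W,col,x,y,zb,r=95,verbose=True):
    """fit tub whose underside at zb, near (x,y); uses points zb+56..66"""
    m=(np.abs(W[...,2]-(zb+61))<6)&(np.hypot(W[...,0]-x,W[...,1]-y)<r)
    c=col.astype(int); m&=(c.min(-1)>110)&((c.max(-1)-c.min(-1))<45)
    return W[m]
def model():
    # rim ring points sampled uniformly + lip
    g=1.0
    xs,ys=np.meshgrid(np.arange(-61,72,g),np.arange(-30,31,g))
    ins=((np.abs(xs)<=61)&(np.abs(ys)<=30)&~((np.abs(xs)<58)&(np.abs(ys)<27)))|((xs>61)&(xs<=71)&(np.abs(ys)<=20))
    return np.stack([xs[ins],ys[ins]],-1)
from scipy.spatial import cKDTree
from scipy.optimize import minimize
def fit(P,x0,y0):
    T=cKDTree(model()); best=None
    def cost(p):
        c,s=np.cos(p[2]),np.sin(p[2]); q=(P[:,:2]-p[:2])@np.array([[c,-s],[s,c]])
        d,_=T.query(q); return np.mean(np.minimum(d,8)**2)
    for a in np.arange(0,2*np.pi,np.pi/6):
        r=minimize(cost,[x0,y0,a],method='Nelder-Mead',options=dict(initial_simplex=[[x0,y0,a],[x0+12,y0,a],[x0,y0+12,a],[x0,y0,a+.3]]))
        if best is None or r.fun<best.fun: best=r
    return best.x,best.fun
E
python3 - <<'E'
from h import *
np.set_printoptions(precision=2,suppress=True)
for n in('scene','top'):
    d=np.load(n+'0.npz');W=cloud(d)
    for x,y in [(605,35),(605,-225),(440,-220),(450,-400)]:
        P=rimfit(W,d['color'],x,y,0); p,f=fit(P,P[:,0].mean(),P[:,1].mean())
        print(n,len(P),P[:,2].mean(),p[:2],np.degrees(p[2])%360,f)
E
```

```text
scene 214 59.680814784524166 [608.6   35.26] 114.05377705880626 0.8160453660428965
scene 210 60.114561332214365 [ 611.97 -227.07] 279.58450503027757 1.1598583665884583
scene 177 60.25491320402629 [ 449.21 -218.3 ] 285.0340584773461 1.6213418771484713
scene 178 59.96096006285923 [ 452.6  -400.92] 95.85717258036455 1.2375285624139183
top 142 60.34259379833176 [603.92  38.15] 113.4853733944453 0.16924033629491558
top 138 60.58900763535752 [ 606.94 -224.66] 280.11232446149967 0.18600404647346633
top 144 60.497207973363714 [ 443.73 -215.96] 284.63181582983157 0.35865672879397653
top 133 60.52628001292868 [ 447.87 -398.36] 96.616451267451 0.20127462956883777
```

```bash
cat >> h.py <<'E'
def rel(*targets):
    """targets: (x,y,z,psi) world mm/deg; prints tool shifts cm & turn deg from the present pose"""
    s=manip.sense(); M=R.from_quat(s['tcp_rot']).as_matrix(); p=s['position']
    psi=np.degrees(np.arctan2(M[1,0],M[0,0]))
    print('t=%.2f pos %s psi %.2f tilt %.3f F %s w %.1f'%(s['time'],np.round(p,1),psi%360,M[2,2],np.round(s['contact_force'],1),s['grip_width']))
    for t in targets:
        d=M.T@(np.array(t[:3])-p)/10; a=(psi-t[3]+180)%360-180
        print('  ',t,'->',np.round(d,2),'turn %.1f'%a)
E
python3 - <<'E'
from h import *
d=np.load('top0.npz');W=cloud(d)
x,y,z=W[...,0],W[...,1],W[...,2]
for a,b in [((0,200),(500,800)),((200,400),(500,800)),((400,700),(420,800)),((150,500),(250,500)),((350,550),(-50,250)),((500,760),(200,420))]:
    m=(x>a[0])&(x<a[1])&(y>b[0])&(y<b[1]); print(a,b,np.nanpercentile(z[m],[50,90,97,99.5]))
rel((250,500,330,150),(430,280,330,120),(500,0,330,100),(606,-225,200,100))
E
```

```text
(0, 200) (500, 800) [  4.06114064 336.83834237 345.72078684 350.64689845]
(200, 400) (500, 800) [  2.23577942 186.95776152 207.18536926 214.00801903]
(400, 700) (420, 800) [  1.79461753 189.20008398 192.66222412 195.29788171]
(150, 500) (250, 500) [-0.59648241  3.60266042  6.73210524 60.09054021]
(350, 550) (-50, 250) [-0.62483987  4.80075139 59.74014399 85.43593177]
(500, 760) (200, 420) [46.22827468 85.34474625 87.30821317 89.57058423]
t=1.60 pos [146.8 633.2 238.7] psi 166.95 tilt -1.000 F [ 0.5 -0.3 -0.8] w 88.2
   (250, 500, 330, 150) -> [-13.06 -10.64  -9.13] turn 16.9
   (430, 280, 330, 120) -> [-35.57 -28.01  -9.13] turn 46.9
   (500, 0, 330, 100) -> [-48.71 -53.71  -9.13] turn 66.9
   (606, -225, 200, 100) -> [-64.12 -73.23   3.87] turn 66.9
```

Call:
drive_tool(series=[8.8,0,0,-6,0,8.8,-4,-3,-9.1,8,8.8,-8,-7,-9.1,16,8.8,-13,-10.6,-9.1,24,8.8,-17,-14.5,-9.1,32,8.8,-22,-18,-9.1,40,8.8,-27,-21.5,-9.1,48,8.8,-31.5,-25,-9.1,56,8.8,-35.6,-28,-9.1,62,8.8,-38,-33,-9.1,67,8.8,-40.5,-38,-9.1,67,8.8,-43,-43,-9.1,67], newtons=20)

```text
time: 3.1
position: [468.8, 115.5, 330.0]
tcp_rot: [0.643, 0.766, 0.0, 0.0]
contact_force: [1.1, 0.4, -1.3]
grip_width: 87.9
```

Run:
```python
from h import *
rel((500,0,300,100),(606,-225,150,100),(606,-225,35,100))
```

```text
t=3.10 pos [468.8 115.5 330. ] psi 99.96 tilt -1.000 F [ 1.1  0.4 -1.3] w 87.9
   (500, 0, 300, 100) -> [-11.92   1.07   2.99] turn -0.0
   (606, -225, 150, 100) -> [-35.92   7.6   17.99] turn -0.0
   (606, -225, 35, 100) -> [-35.92   7.6   29.49] turn -0.0
```

Call:
drive_tool(series=[8.8,-6,1,1.5,0,8.8,-11.9,2,3,0,8.8,-17.5,3.2,5,0,8.8,-23,4.6,8,0,8.8,-28,6,11,0,8.8,-32.5,7,14,0,8.8,-35.9,7.8,18,0,8.8,-35.9,7.8,18,0,8.8,-35.9,7.8,22,0,8.8,-35.9,7.8,26,0,8.8,-35.9,7.8,29.3,0,8.8,-35.9,7.8,29.3,0])

```text
time: 4.6
position: [606.4, -221.0, 35.6]
tcp_rot: [0.643, 0.766, -0.0, -0.002]
contact_force: [0.3, -0.4, -0.5]
grip_width: 88.2
```

Call:
drive_tool(series=[5,0,0,0,0,5,0,0,0,0,5,0,0,0,0,5,0,0,0,0,5,0,0,0,0], newtons=25)

```text
time: 5.22
position: [608.3, -223.1, 37.9]
tcp_rot: [0.643, 0.766, 0.0, 0.001]
contact_force: [-0.5, 0.5, 6.6]
grip_width: 59.8
```

Run:
```python
from h import *
rel((606,-225,240,100))
d=cap('scene'); save(d,'s1.png',crop=(170,110,350,290),s=3)
```

```text
t=5.22 pos [ 608.3 -223.1   37.9] psi 99.96 tilt -1.000 F [-0.5  0.5  6.6] w 59.8
   (606, -225, 240, 100) -> [ -0.16  -0.23 -20.21] turn -0.0
```

View pics/s1.png

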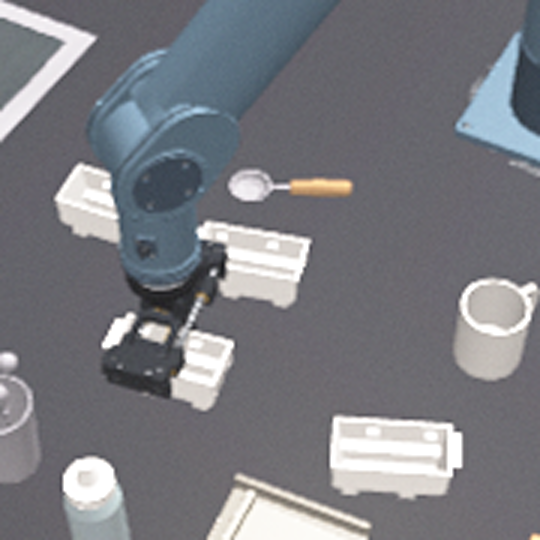

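Call:
drive_tool(series=[5,0,0,-2,0,5,0,0,-6,0,5,0,0,-12,0,5,0,0,-15,0,5,3,-0.5,-15,-3,5,8,-1,-15,-6,5,13,-2,-15,-10,5,18,-3,-15,-13.5,5,22,-4,-15,-13.5,5,25.8,-4.3,-15,-13.5,5,25.8,-4.3,-15,-13.5,5,25.8,-4.3,-15,-13.5], newtons=30)

```text
time: 6.78
position: [520.7, 23.0, 187.4]
tcp_rot: [0.549, 0.836, 0.0, 0.0]
contact_force: [-0.2, -0.2, -0.4]
grip_width: 59.8
```

Run:
```python
from h import *
rel((604,37,188,113.6))
for n,cr in(('scene',(210,150,390,330)),('top',(150,100,330,280))):
    d=cap(n); save(d,n+'2.png',crop=cr,s=3); W=cloud(d)
    P=rimfit(W,d['color'],604,37,149); print(len(P))
    if len(P)>20:
        p,f=fit(P,604,37);print(p[:2],np.degrees(p[2])%360,f)
    np.savez(n+'2.npz',**d)
```

```text
t=6.78 pos [520.7  23.  187.4] psi 113.42 tilt -1.000 F [-0.2 -0.2 -0.4] w 59.8
   (604, 37, 188, 113.6) -> [-2.02  8.2  -0.05] turn -0.2
73
[612.5133963   -4.15191628] 236.78022337607874 28.77377049211635
42
[516.86915276  18.61020349] 296.7595397455435 0.125836154385781
```

View pics/scene2.png

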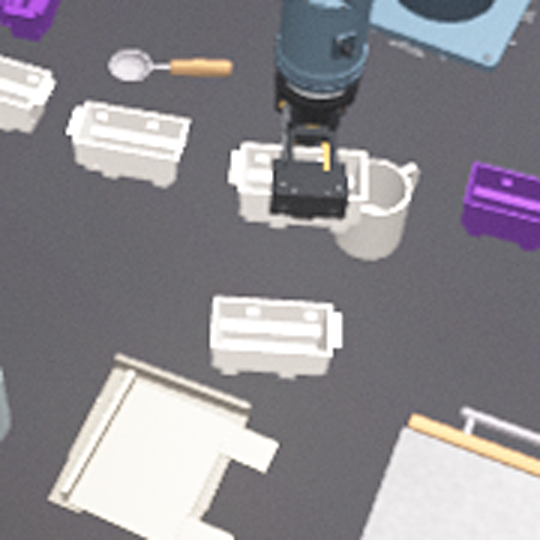

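View pics/top2.png

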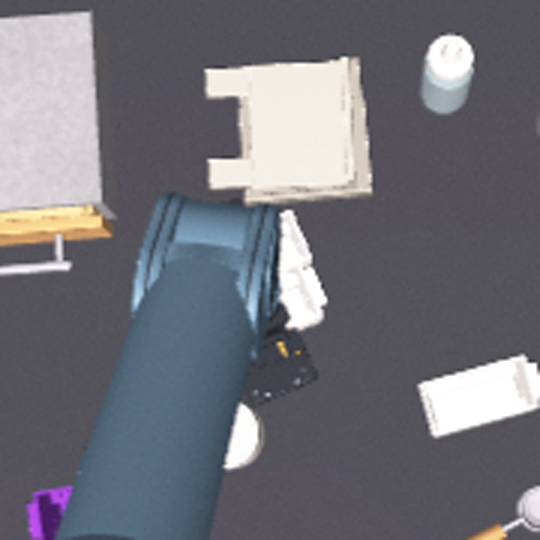

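Run:
```python
from h import *
for n in ('scene','top'):
    d=np.load(n+'2.npz'); W=cloud(d)
    for z0 in (148,150):
        P=rimfit(W,d['color'],520,23,z0); p,f=fit(P,520,23);print(n,len(P),p[:2],np.degrees(p[2])%360,f,P[:,2].mean())
    P=rimfit(W,d['color'],606,37,0); p,f=fit(P,606,37);print('base',n,len(P),p[:2],np.degrees(p[2])%360,f,P[:,2].mean())
```

```text
scene 194 [523.90607311  17.88714655] 293.07047526079094 1.186907500498844 209.12943318461512
scene 169 [523.83078146  17.77743768] 293.1438868812735 1.1693242486525013 209.95432447563908
base scene 215 [608.92505414  34.45907228] 113.8850550798225 0.991889672274105 59.885805897396224
top 87 [520.59947565  21.60130047] 292.0521313138202 0.48953434992197786 209.37980305150487
top 86 [519.68643463  21.08567181] 292.9166928861586 0.1637815145714356 209.99086392561105
base top 28 [603.56975682  39.64093847] 292.9138099081192 0.14046215409029258 59.181135784763725
```

Run:
```python
from h import *
rel((605.2,39.7,187,113.8),(605.2,39.7,110,113.8),(605.2,39.7,87,113.8))
```

```text
t=6.88 pos [520.8  22.3 187.2] psi 113.33 tilt -1.000 F [ 0.3 -0.7 -1. ] w 59.8
   (605.2, 39.7, 187, 113.8) -> [-1.74  8.44  0.02] turn -0.5
   (605.2, 39.7, 110, 113.8) -> [-1.74  8.43  7.72] turn -0.5
   (605.2, 39.7, 87, 113.8) -> [-1.74  8.43 10.02] turn -0.5
```

Call:
drive_tool(series=[5,-0.9,4.2,0,-0.5,5,-1.75,8.4,0,-0.5,5,-1.75,8.4,3,-0.5,5,-1.75,8.4,6,-0.5,5,-1.75,8.4,6,-0.5])

```text
time: 7.5
position: [602.9, 39.7, 124.8]
tcp_rot: [0.546, 0.838, -0.002, -0.002]
contact_force: [0.1, 0.2, -1.9]
grip_width: 59.7
```

Run:
```python
from h import *
rel((605.2,39.7,110,113.8),(605.2,39.7,87,113.8))
d=cap('scene'); save(d,'s3.png',crop=(240,200,360,320),s=5);W=cloud(d)
P=rimfit(W,d['color'],605,39,90); p,f=fit(P,605,39);print(len(P),p[:2],np.degrees(p[2])%360,f,P[:,2].mean())
```

```text
t=7.50 pos [602.9  39.7 124.8] psi 113.85 tilt -1.000 F [ 0.1  0.2 -1.9] w 59.7
   (605.2, 39.7, 110, 113.8) -> [-0.1   0.21  1.48] turn 0.0
   (605.2, 39.7, 87, 113.8) -> [-0.1   0.22  3.78] turn 0.0
126 [606.50823759  35.11217838] 293.41088992805925 0.415055095668235 148.1355517510415
```

View pics/s3.png

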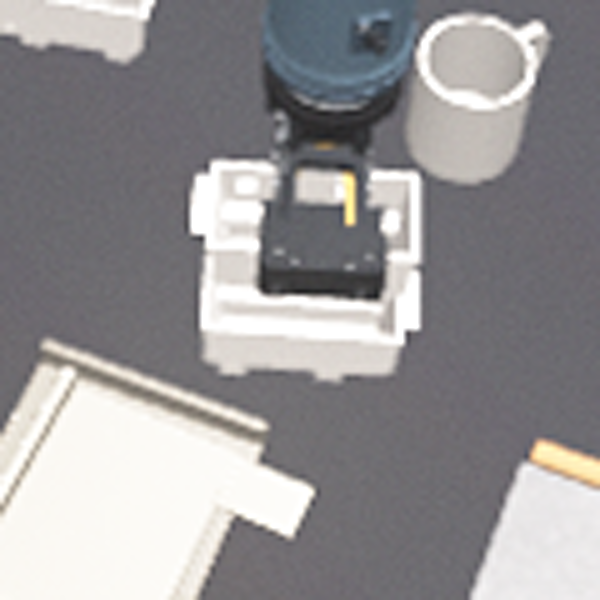

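Call:
drive_tool(series=[5,0,0,0,0,5,0,0,1.4,0,5,0,0,1.4,0])

```text
time: 7.92
position: [603.8, 41.3, 111.9]
tcp_rot: [0.545, 0.838, -0.0, -0.001]
contact_force: [-0.4, -0.5, -1.0]
grip_width: 59.8
```

Run:
```python
from h import *
rel((605.2,39.7,110,113.8),(605.2,39.7,87,113.8))
```

```text
t=7.92 pos [603.8  41.3 111.9] psi 113.96 tilt -1.000 F [-0.4 -0.5 -1. ] w 59.8
   (605.2, 39.7, 110, 113.8) -> [-0.2   0.06  0.19] turn 0.2
   (605.2, 39.7, 87, 113.8) -> [-0.2   0.07  2.49] turn 0.2
```

Call:
drive_tool(series=[5,-0.2,0.1,0,0.1,5,-0.2,0.1,0.7,0.1,5,-0.2,0.1,1.3,0.1,5,-0.2,0.1,1.9,0.1,5,-0.2,0.1,2.4,0.1,5,-0.2,0.1,2.6,0.1,5,-0.2,0.1,2.6,0.1])

```text
time: 8.8
position: [606.2, 39.7, 87.7]
tcp_rot: [0.546, 0.838, 0.0, -0.0]
contact_force: [-4.2, 0.9, 10.2]
grip_width: 59.7
```

Run:
```python
from h import *
rel((605.2,39.7,87,113.8))
d=cap('scene'); save(d,'s4.png',crop=(240,200,360,320),s=5);W=cloud(d)
P=rimfit(W,d['color'],605,39,50); p,f=fit(P,605,39);print(len(P),p[:2],np.degrees(p[2])%360,f,P[:,2].mean())
```

```text
t=8.80 pos [606.2  39.7  87.7] psi 113.85 tilt -1.000 F [-4.2  0.9 10.2] w 59.7
   (605.2, 39.7, 87, 113.8) -> [ 0.04 -0.09  0.07] turn 0.1
142 [609.70590376  35.08734253] 293.6551760985465 0.5247281177458466 110.07188823480024
```

View pics/s4.png

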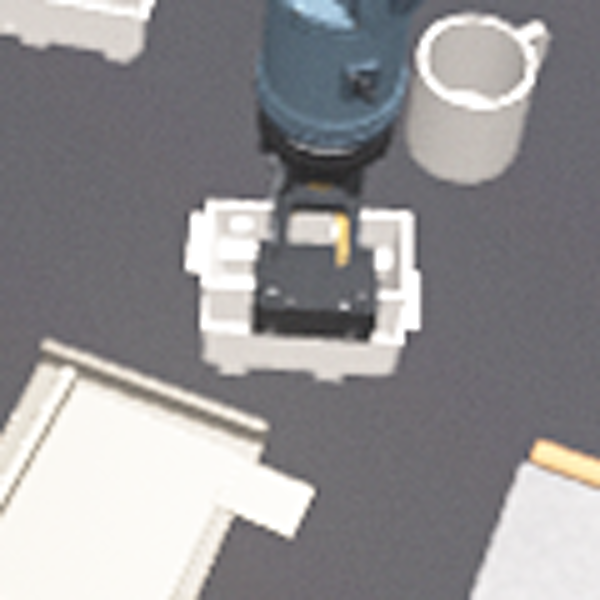

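Call:
drive_tool(series=[8.8,0,0,0,0,8.8,0,0,0,0,8.8,0,0,0,0,8.8,0,0,-3,0,8.8,0,0,-8,0,8.8,0,0,-12,0])

```text
time: 9.6
position: [606.5, 39.6, 208.4]
tcp_rot: [0.546, 0.838, 0.0, 0.0]
contact_force: [0.0, 0.4, -0.8]
grip_width: 87.9
```

Run:
```python
from h import *
rel((520,-200,205,100),(449.5,-398.5,150,96.5),(449.5,-398.5,37,96.5))
d=cap('scene'); save(d,'s5.png',crop=(240,200,360,320),s=5);W=cloud(d)
P=rimfit(W,d['color'],605,39,50); p,f=fit(P,605,39);print(len(P),p[:2],np.degrees(p[2])%360,f,P[:,2].mean())
```

```text
t=9.60 pos [606.5  39.6 208.4] psi 113.84 tilt -1.000 F [ 0.   0.4 -0.8] w 87.9
   (520, -200, 205, 100) -> [-18.42 -17.6    0.33] turn 13.8
   (449.5, -398.5, 150, 96.5) -> [-33.72 -32.07   5.83] turn 17.3
   (449.5, -398.5, 37, 96.5) -> [-33.72 -32.08  17.13] turn 17.3
188 [609.9516707   35.24205316] 293.66596838620586 0.6735255513423034 110.2525163777279
```

View pics/s5.png

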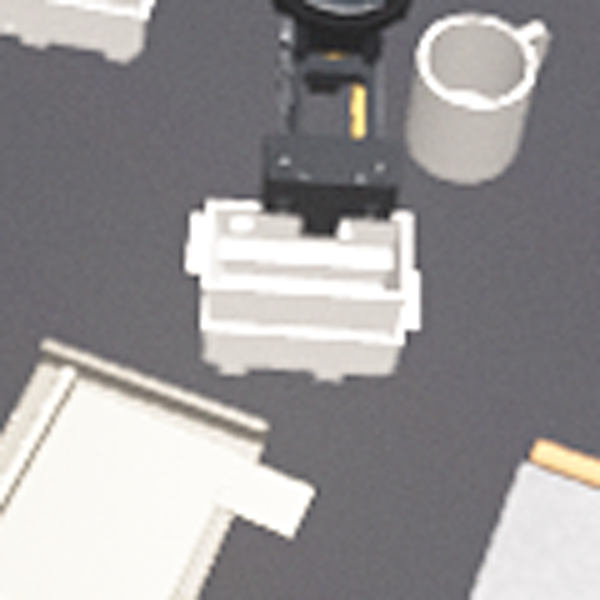

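Call:
drive_tool(series=[8.8,-4.3,-4,0,3,8.8,-8.6,-8,0,6,8.8,-12.9,-12,0,9,8.8,-17,-16,0.5,12,8.8,-21,-20,1,15,8.8,-25,-24,2,17.3,8.8,-29.5,-28,4,17.3,8.8,-33.7,-32.1,5.8,17.3,8.8,-33.7,-32.1,5.8,17.3,8.8,-33.7,-32.1,10,17.3,8.8,-33.7,-32.1,14,17.3,8.8,-33.7,-32.1,17.1,17.3])

```text
time: 11.15
position: [449.5, -396.7, 34.1]
tcp_rot: [0.665, 0.747, 0.0, -0.001]
contact_force: [0.5, 0.0, 0.6]
grip_width: 88.1
```

Call:
drive_tool(series=[8.8,0,0,0,0,5,0,0,0,0,5,0,0,0,0,5,0,0,0,0,5,0,0,0,0,5,0,0,0,0], newtons=30)

```text
time: 11.9
position: [449.6, -398.7, 36.7]
tcp_rot: [0.666, 0.746, 0.0, 0.001]
contact_force: [-0.5, 1.7, 6.5]
grip_width: 59.9
```

Run:
```python
from h import *
rel((449.5,-398.5,220,96.5),(520,-200,220,104),(606,39.6,220,113.8))
d=cap('scene'); save(d,'s6.png',crop=(150,80,330,260),s=3)
```

```text
t=11.90 pos [ 449.6 -398.7   36.7] psi 96.55 tilt -1.000 F [-0.5  1.7  6.5] w 59.9
   (449.5, -398.5, 220, 96.5) -> [  0.     0.02 -18.33] turn 0.1
   (520, -200, 220, 104) -> [ 18.92   9.29 -18.33] turn -7.4
   (606, 39.6, 220, 113.8) -> [ 41.74  20.57 -18.33] turn -17.2
```

View pics/s6.png

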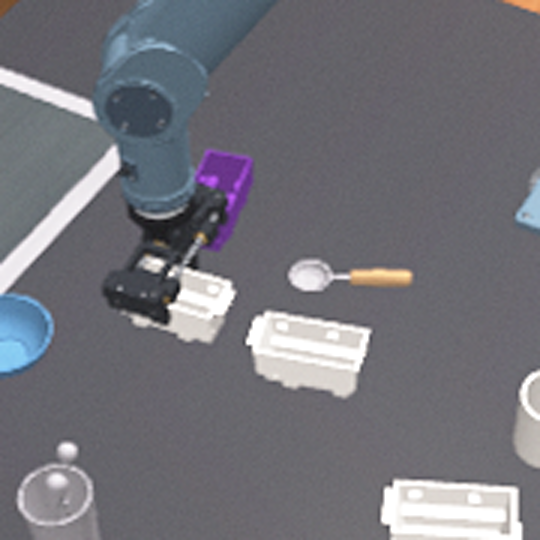

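Call:
drive_tool(series=[5,0,0,-3,0,5,0,0,-8,0,5,0,0,-13,0,5,2,1,-17,-1,5,7,3.4,-18.3,-3,5,12.5,6.1,-18.3,-5,5,18,8.8,-18.3,-7,5,23.5,11.6,-18.3,-10,5,29,14.3,-18.3,-13,5,34.5,17,-18.3,-15,5,39,19.2,-18.3,-17.2,5,41.7,20.5,-18.3,-17.2])

```text
time: 13.45
position: [605.2, 42.9, 218.4]
tcp_rot: [0.545, 0.839, 0.0, -0.0]
contact_force: [-0.3, -1.3, -1.6]
grip_width: 60.0
```

Call:
drive_tool(series=[5,0,0,0,0,5,0,0,0,0,5,0,0,0,0])

```text
time: 13.82
position: [604.6, 37.4, 218.8]
tcp_rot: [0.548, 0.837, -0.0, 0.0]
contact_force: [-0.9, 0.1, -1.0]
grip_width: 59.7
```

Run:
```python
from h import *
rel((606,39.6,137,113.8))
for n in ('scene','top'):
    d=cap(n); save(d,n+'7.png',crop=(240,160,360,320) if n=='scene' else (150,100,330,280),s=3.5);W=cloud(d)
    P=rimfit(W,d['color'],606,39,183); p,f=fit(P,606,39);print(n,len(P),p[:2],np.degrees(p[2])%360,f,P[:,2].mean())
    P=rimfit(W,d['color'],605,39,50); 
    if len(P)>30: p,f=fit(P,605,39);print(len(P),p[:2],np.degrees(p[2])%360,f,P[:,2].mean())
```

```text
t=13.82 pos [604.6  37.4 218.8] psi 113.60 tilt -1.000 F [-0.9  0.1 -1. ] w 59.7
   (606, 39.6, 137, 113.8) -> [0.15 0.22 8.18] turn -0.2
scene 182 [606.94868415  34.73266068] 113.72395393817006 0.6267288344528749 242.85263277848108
222 [609.79342464  35.3845356 ] 293.39665545106334 0.6874212155011613 110.01423876238793
top 44 [601.70145992  37.34120788] 114.0123379973535 0.1351685987948196 242.12311444172963
41 [606.07628772  36.94705615] 293.2431858651719 0.1574265933026434 110.56192509855246
```

View pics/scene7.png

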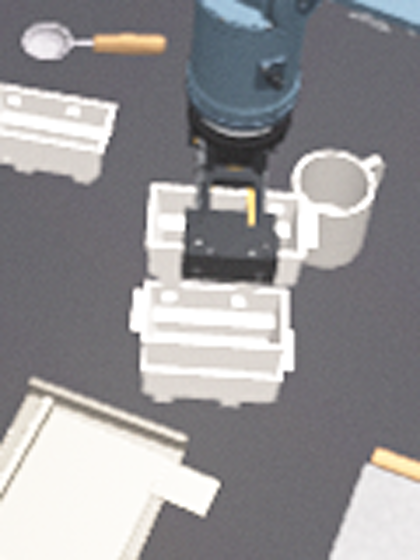

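Run:
```python
from h import *
rel((607.3,38,160,113.5),(607.3,38,137,113.5))
```

```text
t=13.93 pos [604.8  38.  218.9] psi 113.64 tilt -1.000 F [-0.4  0.1 -2.2] w 59.8
   (607.3, 38, 160, 113.5) -> [-0.1   0.23  5.89] turn 0.1
   (607.3, 38, 137, 113.5) -> [-0.1   0.23  8.19] turn 0.1
```

Call:
drive_tool(series=[5,-0.1,0.25,2,0,5,-0.1,0.25,4,0,5,-0.1,0.25,5.9,0,5,-0.1,0.25,5.9,0,5,-0.1,0.25,5.9,0,5,-0.1,0.25,5.9,0])

```text
time: 14.68
position: [608.4, 39.4, 160.5]
tcp_rot: [0.546, 0.837, 0.0, 0.001]
contact_force: [0.3, -0.7, -0.7]
grip_width: 59.7
```

Run:
```python
from h import *
rel((607.3,38,137,113.5))
for n in ('scene',):
    d=cap(n);W=cloud(d)
    P=rimfit(W,d['color'],606,39,123); p,f=fit(P,606,39);print(n,len(P),p[:2],np.degrees(p[2])%360,f,P[:,2].mean())
```

```text
t=14.68 pos [608.4  39.4 160.5] psi 113.75 tilt -1.000 F [ 0.3 -0.7 -0.7] w 59.7
   (607.3, 38, 137, 113.5) -> [-0.09 -0.16  2.35] turn 0.2
scene 191 [611.02490383  36.44417566] 113.0172381714285 1.0646090854931922 183.46816549344106
```

Call:
drive_tool(series=[5,-0.05,-0.15,0,0,5,-0.05,-0.15,0.8,0,5,-0.05,-0.15,1.4,0,5,-0.05,-0.15,2,0,5,-0.05,-0.15,2.4,0,5,-0.05,-0.15,2.5,0,5,-0.05,-0.15,2.5,0])

```text
time: 15.6
position: [606.5, 38.3, 136.4]
tcp_rot: [0.547, 0.837, 0.0, -0.0]
contact_force: [-6.7, 1.0, 15.9]
grip_width: 59.9
```

Run:
```python
from h import *
rel((607.3,38,137,113.5))
for n in ('scene',):
    d=cap(n);W=cloud(d);save(d,'s8.png',crop=(240,160,360,320),s=3.5)
    P=rimfit(W,d['color'],606,39,100); p,f=fit(P,606,39);print(n,len(P),p[:2],np.degrees(p[2])%360,f,P[:,2].mean())
```

```text
t=15.60 pos [606.5  38.3 136.4] psi 113.74 tilt -1.000 F [-6.7  1.  15.9] w 59.9
   (607.3, 38, 137, 113.5) -> [-0.06  0.06 -0.06] turn 0.2
scene 165 [609.52899177  35.49916896] 114.03379754890283 0.49288737278683953 160.2578952853597
```

View pics/s8.png

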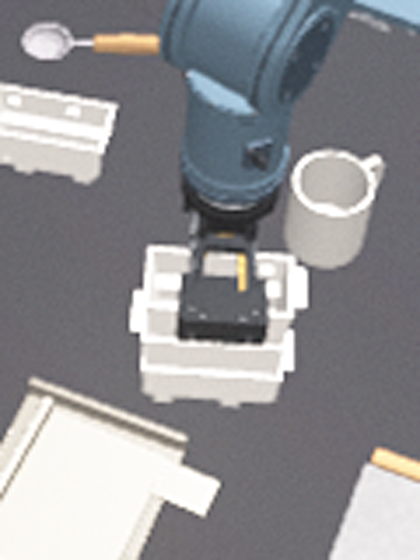

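Call:
drive_tool(series=[8.8,0,0,0,0,8.8,0,0,0,0,8.8,0,0,0,0,8.8,0,0,-3,0,8.8,0,0,-8,0,8.8,0,0,-12,0,8.8,0,0,-12,0])

```text
time: 16.52
position: [608.6, 38.3, 257.9]
tcp_rot: [0.547, 0.837, 0.002, 0.002]
contact_force: [0.3, -0.6, -0.3]
grip_width: 87.8
```

Run:
```python
from h import *
rel((445.5,-216,150,104.8),(445.5,-216,37,104.8))
d=cap('scene'); W=cloud(d)
P=rimfit(W,d['color'],605,39,100); p,f=fit(P,605,39);print(len(P),p[:2],np.degrees(p[2])%360,f,P[:,2].mean())
```

```text
t=16.52 pos [608.6  38.3 257.9] psi 113.74 tilt -1.000 F [ 0.3 -0.6 -0.3] w 87.8
   (445.5, -216, 150, 104.8) -> [-16.69 -25.23  10.66] turn 8.9
   (445.5, -216, 37, 104.8) -> [-16.67 -25.29  21.96] turn 8.9
219 [608.71983555  35.24485097] 113.23006568685283 0.5008687983558028 159.95530877094433
```

Call:
drive_tool(series=[8.8,-3,-4.5,0,2,8.8,-6,-9,1,4,8.8,-9,-13.5,3,6,8.8,-12,-18,6,8,8.8,-15,-22.5,8,8.9,8.8,-16.7,-25.3,10.5,8.9,8.8,-16.7,-25.3,10.5,8.9,8.8,-16.7,-25.3,15,8.9,8.8,-16.7,-25.3,19,8.9,8.8,-16.7,-25.3,22,8.9,8.8,-16.7,-25.3,22,8.9])

```text
time: 17.95
position: [441.2, -214.6, 32.9]
tcp_rot: [0.609, 0.793, -0.0, -0.002]
contact_force: [0.3, 0.4, 0.2]
grip_width: 88.2
```

Call:
drive_tool(series=[8.8,0,0,0,0,5,0,0,0,0,5,0,0,0,0,5,0,0,0,0,5,0,0,0,0,5,0,0,0,0], newtons=30)

```text
time: 18.7
position: [442.9, -216.4, 35.2]
tcp_rot: [0.61, 0.793, 0.0, 0.001]
contact_force: [2.0, 1.6, 5.7]
grip_width: 59.8
```

Run:
```python
from h import *
rel((445.5,-216,265,104.8),(607,38,265,113.5))
```

```text
t=18.70 pos [ 442.9 -216.4   35.2] psi 104.86 tilt -1.000 F [2.  1.6 5.7] w 59.8
   (445.5, -216, 265, 104.8) -> [ -0.03   0.29 -22.98] turn 0.1
   (607, 38, 265, 113.5) -> [ 20.38  22.41 -22.96] turn -8.6
```

Lift and carry; final seat expected at z ≈ 35.2+150 = 185.

Call:
drive_tool(series=[5,0,0,-3,0,5,0,0,-8,0,5,0,0,-13,0,5,0,0,-18,0,5,2,2.2,-22,-1,5,6,6.6,-23,-3,5,10,11,-23,-5,5,14,15.4,-23,-7,5,17.5,19.3,-23,-8.6,5,20.4,22.4,-23,-8.6,5,20.4,22.4,-23,-8.6,5,20.4,22.4,-23,-8.6])

```text
time: 20.2
position: [605.7, 37.3, 264.1]
tcp_rot: [0.549, 0.836, -0.001, -0.0]
contact_force: [-0.9, 0.2, -1.1]
grip_width: 59.6
```

Call:
drive_tool(series=[5,0,0,0,0,5,0,0,0,0,5,0,0,0,0])

```text
time: 20.58
position: [606.3, 37.7, 264.9]
tcp_rot: [0.549, 0.836, 0.0, 0.0]
contact_force: [0.6, -0.1, -1.4]
grip_width: 59.7
```

Run:
```python
from h import *
rel((606,39.6,185,113.8))
for n in ('scene','top'):
    d=cap(n); save(d,n+'9.png',crop=(240,140,360,320) if n=='scene' else (150,100,330,280),s=3.3);W=cloud(d)
    P=rimfit(W,d['color'],606,39,230); p,f=fit(P,606,39);print(n,len(P),p[:2],np.degrees(p[2])%360,f,P[:,2].mean())
    P=rimfit(W,d['color'],605,39,100); 
    if len(P)>30: p,f=fit(P,605,39);print(len(P),p[:2],np.degrees(p[2])%360,f,P[:,2].mean())
```

```text
t=20.57 pos [606.3  37.7 264.9] psi 113.40 tilt -1.000 F [ 0.6 -0.1 -1.4] w 59.7
   (606, 39.6, 185, 113.8) -> [0.19 0.05 7.99] turn -0.4
scene 210 [608.99663345  34.05549156] 293.5284859268368 0.9785116584044832 289.8608695003189
233 [608.89293896  35.27622624] 113.26817694067886 0.5777945604292923 159.93904965949397
top 95 [605.50990628  38.41078027] 292.6252314245891 0.15870186058052316 290.1095546634205
```

View pics/scene9.png

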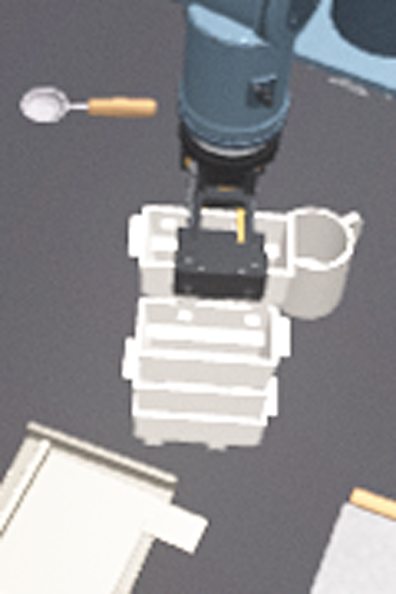

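Call:
drive_tool(series=[5,0.1,0.05,2,0,5,0.1,0.05,4,0,5,0.1,0.05,5.5,0,5,0.1,0.05,5.5,0,5,0.1,0.05,5.5,0,5,0.1,0.05,5.5,0])

```text
time: 21.42
position: [607.1, 39.3, 210.6]
tcp_rot: [0.549, 0.836, 0.0, 0.001]
contact_force: [-0.2, -0.1, -0.7]
grip_width: 59.7
```

Run:
```python
from h import *
rel((606.2,38.8,185,113.5))
for n in ('scene',):
    d=cap(n);W=cloud(d)
    P=rimfit(W,d['color'],606,39,174); p,f=fit(P,606,39);print(n,len(P),p[:2],np.degrees(p[2])%360,f,P[:,2].mean())
```

```text
t=21.43 pos [607.1  39.3 210.6] psi 113.45 tilt -1.000 F [-0.2 -0.1 -0.7] w 59.7
   (606.2, 38.8, 185, 113.5) -> [-0.01 -0.11  2.56] turn -0.1
scene 204 [609.8427527   36.21636897] 293.5850524767641 0.5961987196262938 234.8831879957253
```

Call:
drive_tool(series=[5,0,-0.1,0,0,5,-0.05,-0.1,0.8,0,5,-0.05,-0.1,1.5,0,5,-0.05,-0.1,2.1,0,5,-0.05,-0.1,2.5,0,5,-0.05,-0.1,2.7,0,5,-0.05,-0.1,2.7,0])

```text
time: 22.35
position: [606.0, 38.3, 184.8]
tcp_rot: [0.549, 0.836, 0.0, -0.0]
contact_force: [-6.3, -0.2, 17.5]
grip_width: 59.7
```

Call:
drive_tool(series=[8.8,0,0,0,0,8.8,0,0,0,0,8.8,0,0,0,0,8.8,0,0,-3,0,8.8,0,0,-8,0,8.8,0,0,-12,0,8.8,0,0,-12,0])

```text
time: 23.22
position: [607.7, 38.3, 305.9]
tcp_rot: [0.549, 0.836, 0.002, 0.002]
contact_force: [-0.9, 0.9, -0.1]
grip_width: 87.9
```

Run:
```python
from h import *
np.set_printoptions(precision=1,suppress=True)
rel((530,150,300,113),(590,300,160,90))
for n in ('scene','top'):
    d=cap(n); save(d,n+'10.png',crop=(240,140,420,410) if n=='scene' else (80,80,300,260),s=2.2 if n=='scene' else 3.3);W=cloud(d)
    P=rimfit(W,d['color'],606,39,150); p,f=fit(P,606,39);print(n,len(P),p[:2],np.degrees(p[2])%360,f,P[:,2].mean())
    for f in ('boxes_of','tip_of'):
        for l in ('cab_drawer0_handle','cover','cab'):
            for q in getattr(manip,f)(n,l)[:1]:
                c=q['centre'];print(n,f,l,round(q['p'],2),np.array(c),W[int(c[1]),int(c[0])])
    np.savez(n+'10.npz',**d)
```

```text
t=23.23 pos [607.7  38.3 305.9] psi 113.44 tilt -1.000 F [-0.9  0.9 -0.1] w 87.9
   (530, 150, 300, 113) -> [13.3 -2.7  0.6] turn 0.4
   (590, 300, 160, 90) -> [24.7  8.7 14.6] turn 23.4
scene 238 [608.  36.] 293.9852270643976 0.7448265437378734 209.95097458741668
scene boxes_of cab_drawer0_handle 0.85 [378.4 298.5] [585.  292.4  -2.8]
scene boxes_of cab 0.97 [370.9 342.5] [769.5 317.3  85.5]
scene tip_of cab_drawer0_handle 0.55 [380.2 293.6] [597.3 292.1  49.7]
scene tip_of cover 0.44 [150.5 200.9] [ 603.7 -549.7    1.7]
scene tip_of cab 0.71 [366.1 348.2] [789.4 313.7  84. ]
top 85 [603.3  38.6] 293.6752569525333 0.14293756954776965 209.99982042129068
top boxes_of cab_drawer0_handle 0.75 [151.9 177.7] [628.2 311.2  76.1]
top boxes_of cab 0.72 [150.8 139.3] [757.  317.   80.3]
top tip_of cab_drawer0_handle 0.66 [156.1 187.2] [608.  315.9  -2. ]
top tip_of cover 0.47 [160.7 160.3] [682.4 279.   90.4]
top tip_of cab 0.72 [159. 148.] [725.5 285.7  81.9]
```

View pics/scene10.png

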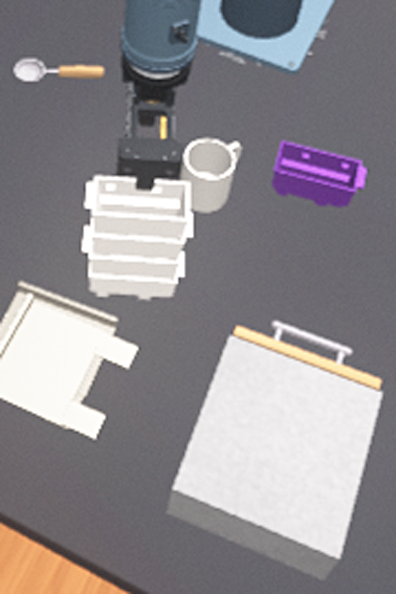

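View pics/top10.png

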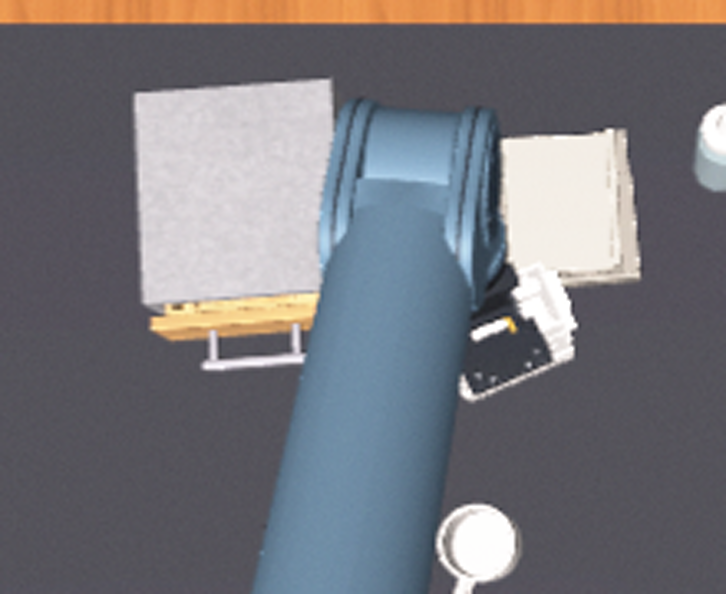

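Run:
```python
from h import *
np.set_printoptions(precision=1,suppress=True)
for f in('top0','scene0','scene10'):
    d=np.load(f+'.npz');W=cloud(d);x,y,z=W[...,0],W[...,1],W[...,2]
    m=(z>44)&(z<60)&(x>565)&(x<612)&(y>230)&(y<390)
    P=W[m]; 
    r=cv2.minAreaRect(P[:,:2].astype(np.float32)); print(f,'handle',len(P),r,P[:,2].max())
    m=(z>78)&(z<95)&(x>630)&(x<910)&(y>180)&(y<430); r=cv2.minAreaRect(W[m][:,:2].astype(np.float32)); print('top',r,np.median(z[m]))
    m=(z>64)&(z<77)&(x>600)&(x<660)&(y>180)&(y<430);P=W[m]; r=cv2.minAreaRect(P[:,:2].astype(np.float32)); print('front',len(P),r)
    # line fit on handle
    m=(z>44)&(z<60)&(x>565)&(x<612)&(y>230)&(y<390);P=W[m]
    print(np.polyfit(P[:,1],P[:,0],1), P[:,1].min(),P[:,1].max())
```

```text
top0 handle 118 ((597.2681274414062, 297.859130859375), (24.55455207824707, 109.41606140136719), 0.2727583348751068) 56.672378257209175
top ((754.1127319335938, 309.82379150390625), (239.37562561035156, 202.38038635253906), 4.382238864898682) 83.49472306945859
front 309 ((640.6224975585938, 300.63104248046875), (28.12413215637207, 194.53692626953125), 4.765475749969482)
[ -0.1 610.6] 243.1381599881591 352.5308087410017
scene0 handle 149 ((598.5594482421875, 294.1913757324219), (108.63258361816406, 23.431913375854492), 88.53387451171875) 56.82862661832405
top ((766.45751953125, 307.3227233886719), (222.35861206054688, 200.36767578125), 4.40501070022583) 83.82477397324124
front 363 ((639.6036376953125, 297.24798583984375), (17.617839813232422, 193.8263397216797), 4.627926349639893)
[ -0.1 615.7] 239.7969478958769 348.68383405465653
scene10 handle 150 ((598.3142700195312, 294.0251159667969), (108.90502166748047, 24.675718307495117), 88.27159118652344) 58.29848935382006
top ((760.2267456054688, 306.76513671875), (236.86985778808594, 200.3843994140625), 4.53051233291626) 83.8317460825399
front 368 ((640.1064453125, 297.588623046875), (19.063922882080078, 194.42263793945312), 4.460017681121826)
[ -0.  613.6] 239.56466221865983 348.68042363445744
```

Run:
```python
from h import *
np.set_printoptions(precision=1,suppress=True)
a=np.radians(4.5);ux=np.array([np.cos(a),np.sin(a)]);uy=np.array([-np.sin(a),np.cos(a)])
for f in('top0','scene10'):
    d=np.load(f+'.npz');W=cloud(d);Q=W[...,:2]-[595,297];u=Q@ux;v=Q@uy;z=W[...,2]
    m=(z>42)&(z<60)&(np.abs(v)<56)&(u>-30)&(u<30)
    h,e=np.histogram(u[m],np.arange(-30,31,3));print(f,dict(zip(e[:-1],h)))
    k=m&(np.abs(u+ (0))<40); 
    for lo in range(-55,60,10):
        s=m&(v>lo)&(v<lo+10); print(lo,s.sum(),u[s])
```

```text
top0 {np.int64(-30): np.int64(0), np.int64(-27): np.int64(0), np.int64(-24): np.int64(0), np.int64(-21): np.int64(0), np.int64(-18): np.int64(0), np.int64(-15): np.int64(0), np.int64(-12): np.int64(0), np.int64(-9): np.int64(18), np.int64(-6): np.int64(32), np.int64(-3): np.int64(22), np.int64(0): np.int64(26), np.int64(3): np.int64(8), np.int64(6): np.int64(5), np.int64(9): np.int64(5), np.int64(12): np.int64(2), np.int64(15): np.int64(6), np.int64(18): np.int64(2), np.int64(21): np.int64(3), np.int64(24): np.int64(3), np.int64(27): np.int64(4)}
-55 12 [11.2  6.9  3.6  0.3 -1.5 -1.1 -3.6 -4.9 -4.5 -6.5 -7.8 -6.9]
-45 25 [27.6 28.4 25.6 24.3 22.1 20.7 17.1 17.2 15.4 14.7 11.2  9.9  7.3  7.3
  3.8  4.1  0.6  0.   0.4 -3.3 -2.6 -3.1 -6.  -6.5 -5.2]
-35 9 [ 1.9  1.8  1.6 -1.4 -1.4 -2.2 -5.5 -5.5 -5.2]
-25 10 [ 3.1  2.4  0.8 -1.  -1.6 -4.8 -4.5 -5.8 -7.3 -8.5]
-15 9 [ 0.3 -0.9 -1.9  0.1 -3.7 -4.1 -4.3 -6.6 -7.4]
-5 9 [ 0.1  0.5  1.3 -2.3 -3.5 -3.3 -6.2 -5.7 -6.6]
5 8 [ 1.   1.4 -2.3 -2.9 -2.5 -6.  -5.7 -6.1]
15 11 [ 2.1  2.3  1.8  2.3 -2.2 -1.  -1.8 -4.3 -5.3 -7.7 -7.2]
25 10 [ 3.5 -0.4 
[... 1004 characters left out ...]
-35 13 [-0.   1.7 -5.5  6.   4.5  3.4  3.3  5.2  5.9  6.4  2.8  9.4  6.7]
-25 12 [ 4.4 -1.   1.4  2.8 -0.   7.6  5.4  5.4  3.   7.6  5.5  7.8]
-15 15 [-0.8 -1.5  3.2  1.   0.8 -0.2  4.6  5.8  3.7  1.9  6.4  6.5  5.1  5.3
  6.8]
-5 13 [ 0.2  0.6 -2.5 -2.   5.5  3.3  4.2 -0.1  5.7  6.2  6.4  4.2  5.6]
5 13 [-1.  -0.2 -0.2 -1.5  2.   5.   3.1  6.5  5.   4.9  4.5  8.2  5.4]
15 14 [ 2.7 -1.4 -1.   4.   3.3  1.4 -0.5  5.9  3.8  1.9  5.3  7.3  8.2  6.4]
25 11 [-1.6 -5.7  2.7  2.1  1.1  5.1  3.8  3.9  2.3  6.1  4.9]
35 27 [ 2.2  2.3 -1.3 -1.   3.5  6.4  5.9  4.4  7.4  6.3  6.6  3.3 13.  12.1
 11.1  7.7 16.6 13.6 10.5 17.5 19.9 16.9 18.8 22.4 19.5 23.8 23. ]
45 7 [0.9 1.4 5.8 3.4 1.5 7.  7.1]
55 0 []
```

Run:
```python
from h import *
rel((595,297.5,150,94.5),(595,297.5,34,94.5))
```

```text
t=23.93 pos [605.8  38.5 302.7] psi 113.45 tilt -1.000 F [-0.3 -0.  -0.2] w 88.0
   (595, 297.5, 150, 94.5) -> [24.19  9.32 15.27] turn 19.0
   (595, 297.5, 34, 94.5) -> [24.19  9.32 26.87] turn 19.0
```

Call:
drive_tool(series=[2.2,5,1.9,0,4,2.2,10,3.8,0,8,2.2,15,5.7,2,12,2.2,19.5,7.5,6,16,2.2,24.2,9.3,11,19,2.2,24.2,9.3,15.3,19,2.2,24.2,9.3,15.3,19,2.2,24.2,9.3,15.3,19,2.2,24.2,9.3,15.3,19])

```text
time: 25.05
position: [596.7, 296.9, 152.5]
tcp_rot: [0.68, 0.733, 0.002, 0.001]
contact_force: [-0.1, 0.6, -0.0]
grip_width: 22.0
```

Run:
```python
from h import *
rel((595,297.5,34,94.5))
d=cap('scene'); save(d,'s11.png',crop=(310,200,450,340),s=4)
```

```text
t=25.05 pos [596.7 296.9 152.5] psi 94.36 tilt -1.000 F [-0.1  0.6 -0. ] w 22.0
   (595, 297.5, 34, 94.5) -> [ 0.06 -0.21 11.85] turn -0.1
```

View pics/s11.png

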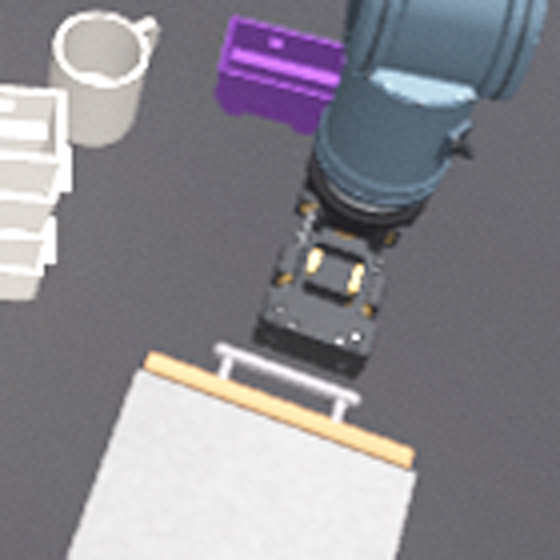

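Call:
drive_tool(series=[2.2,0.05,-0.2,3,0,2.2,0.05,-0.2,6,0,2.2,0.05,-0.2,8,0,2.2,0.05,-0.2,9.2,0,2.2,0.05,-0.2,9.2,0])

```text
time: 25.72
position: [592.8, 297.7, 57.6]
tcp_rot: [0.679, 0.734, -0.0, -0.0]
contact_force: [0.9, -0.4, 0.5]
grip_width: 22.0
```

Call:
drive_tool(series=[2.2,0,0,0.9,0,2.2,0,0,1.8,0,2.2,0,0,2.7,0,2.2,0,0,2.7,0])

```text
time: 26.22
position: [592.2, 297.6, 29.7]
tcp_rot: [0.679, 0.734, -0.001, -0.0]
contact_force: [-0.9, 0.9, -0.4]
grip_width: 22.0
```

Call:
drive_tool(series=[0.6,0,0,0,0,0.6,0,0,0,0,0.6,0,0,0,0,0.6,0,0,0,0], newtons=25)

```text
time: 26.72
position: [593.1, 297.9, 31.0]
tcp_rot: [0.679, 0.734, 0.0, 0.0]
contact_force: [1.8, -0.4, -0.4]
grip_width: 10.0
```

Run:
```python
from h import *
a=np.radians(4.5)
s=manip.sense()['position']
rel(*[(s[0]-k*np.cos(a),s[1]-k*np.sin(a),s[2],94.5) for k in (100,150,170)])
```

```text
t=26.73 pos [593.1 297.9  31. ] psi 94.45 tilt -1.000 F [ 1.8 -0.4 -0.4] w 10.0
   (np.float64(493.4062564332131), np.float64(290.0836652957277), np.float64(30.974813050937456), 94.5) -> [ -0.01 -10.    -0.01] turn -0.1
   (np.float64(443.56038974655667), np.float64(286.16071050933544), np.float64(30.974813050937456), 94.5) -> [-1.0e-02 -1.5e+01 -1.0e-02] turn -0.1
   (np.float64(423.62204307189415), np.float64(284.59152859477854), np.float64(30.974813050937456), 94.5) -> [-1.0e-02 -1.7e+01 -1.0e-02] turn -0.1
```

Call:
drive_tool(series=[0.6,0,-1,0,0,0.6,0,-3,0,0,0.6,0,-5,0,0,0.6,0,-7,0,0,0.6,0,-9,0,0,0.6,0,-11,0,0,0.6,0,-13,0,0,0.6,0,-13,0,0])

```text
time: 27.72
position: [460.6, 287.8, 30.9]
tcp_rot: [0.679, 0.734, -0.001, -0.001]
contact_force: [-1.2, -1.0, 1.0]
grip_width: 10.0
```

Call:
drive_tool(series=[0.6,0,-0.5,0,0,0.6,0,-1,0,0,0.6,0,-1.5,0,0,0.6,0,-1.5,0,0])

```text
time: 28.22
position: [447.6, 286.8, 30.8]
tcp_rot: [0.679, 0.734, -0.0, -0.0]
contact_force: [-1.0, 0.9, 3.2]
grip_width: 10.1
```

Call:
drive_tool(series=[0.6,0,-0.4,0,0,0.6,0,-0.8,0,0,0.6,0,-0.8,0,0])

```text
time: 28.6
position: [443.7, 286.5, 31.0]
tcp_rot: [0.679, 0.734, 0.003, 0.002]
contact_force: [10.1, 2.2, -9.2]
grip_width: 10.2
```

Run:
```python
from h import *
rel()
d=cap('scene'); save(d,'s12.png',crop=(310,180,450,400),s=2.7)
```

```text
t=28.60 pos [443.7 286.5  31. ] psi 94.40 tilt -1.000 F [10.1  2.2 -9.2] w 10.2
```

View pics/s12.png

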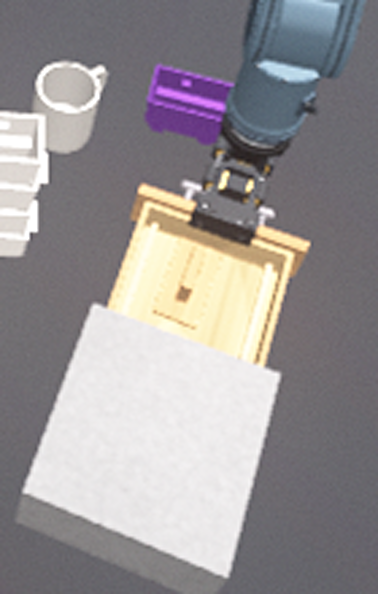

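Call:
drive_tool(series=[0.6,0,-0.4,0,0,0.6,0,-0.4,0,0,0.6,0,-0.4,0,0])

```text
time: 29.02
position: [443.8, 286.5, 31.2]
tcp_rot: [0.68, 0.733, 0.006, 0.005]
contact_force: [20.8, 3.5, -21.6]
grip_width: 9.8
```

Call:
drive_tool(series=[0.6,0,0.5,0,0,2.2,0,0.5,0,0,2.2,0,0.5,0,0,2.2,0,0.5,-2,0,2.2,0,0.5,-6,0,2.2,0,0.5,-11,0,2.2,-4,-4,-16,0,2.2,-9,-5,-20,0,2.2,-9,-5,-20,0])

```text
time: 30.15
position: [392.5, 189.9, 232.0]
tcp_rot: [0.68, 0.733, 0.001, -0.001]
contact_force: [0.3, 1.0, -0.1]
grip_width: 22.3
```

Run:
```python
from h import *
np.set_printoptions(precision=1,suppress=True)
rel()
for n in('scene','top'):
    d=cap(n); save(d,n+'13.png',crop=(310,180,450,320) if n=='scene' else (90,80,250,240),s=4);W=cloud(d)
    np.savez(n+'13.npz',**d)
    for f in ('boxes_of','tip_of'):
        for l in ('cab_drawer0_handle','cover'):
            for q in getattr(manip,f)(n,l)[:1]:
                c=q['centre'];print(n,f,l,round(q['p'],2),np.array(c),W[int(c[1]),int(c[0])])
```

```text
t=30.15 pos [392.5 189.9 232. ] psi 94.30 tilt -1.000 F [ 0.3  1.  -0.1] w 22.3
scene boxes_of cab_drawer0_handle 0.94 [393.2 276.7] [506.6 308.   22.8]
scene boxes_of cover 0.74 [380.5 285.6] [579.6 283.3  62.1]
scene tip_of cab_drawer0_handle 0.86 [392.3 253. ] [446.3 278.5  49.4]
scene tip_of cover 0.72 [379.7 285.2] [581.8 280.7  63.3]
top boxes_of cab_drawer0_handle 0.69 [152.8 191.8] [589.3 321.4  25.6]
top boxes_of cover 0.56 [164.8 200.2] [555.8 275.8  39.8]
top tip_of cover 0.85 [165.2 205. ] [539.5 273.9  32.7]
```

View pics/scene13.png

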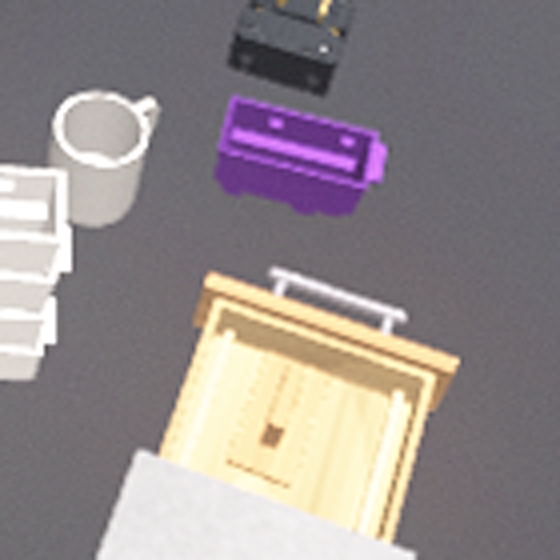

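View pics/top13.png

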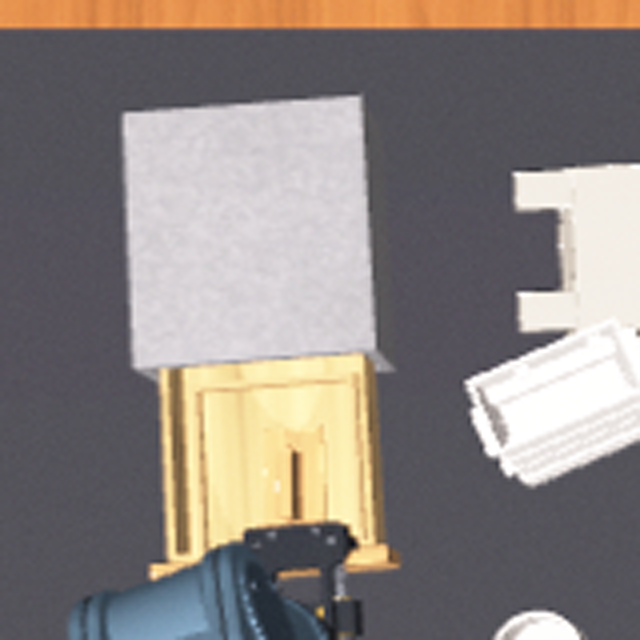

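Run:
```python
from h import *
np.set_printoptions(precision=1,suppress=True)
a=np.radians(4.5);ux=np.array([np.cos(a),np.sin(a)]);uy=np.array([-np.sin(a),np.cos(a)])
for f in('top13','scene13'):
    d=np.load(f+'.npz');W=cloud(d);Q=W[...,:2]-[560,290];u=Q@ux;v=Q@uy;z=W[...,2]
    for lo,hi in((52,70),(25,32)):
        m=(z>lo)&(z<hi)&(np.abs(v)<60)&(u>-60)&(u<70)
        print(f,lo,m.sum())
        if m.sum()>10:
            P=W[m]; r=cv2.minAreaRect(P[:,:2].astype(np.float32)); print(r,P.mean(0),np.degrees(np.arctan(np.polyfit(P[:,0],P[:,1],1)[0])),P.min(0),P.max(0))
```

```text
top13 52 90
((551.3291625976562, 280.72320556640625), (58.95701217651367, 14.111625671386719), 1.033231496810913) [551.2 280.4  60.4] 1.9754420169772136 [521.9 273.3  52.8] [580.9 288.2  67.2]
top13 25 232
((566.541259765625, 290.4669189453125), (125.18489837646484, 119.31170654296875), 4.540073394775391) [569.1 284.8  27.5] 2.122405389504971 [508.8 226.6  25. ] [633.7 351.8  31.8]
scene13 52 163
((543.2158203125, 287.1365051269531), (86.02764892578125, 116.2890625), 4.615283966064453) [532.2 282.6  59.7] -8.87265887475586 [496.3 225.8  52.2] [586.9 341.7  67.8]
scene13 25 386
((562.215087890625, 290.0942687988281), (124.26304626464844, 118.977783203125), 4.521223545074463) [558.  282.7  27.6] -4.601530614857082 [496.7 226.1  25. ] [628.8 349.3  32. ]
```

Run:
```python
from h import *
np.set_printoptions(precision=1,suppress=True)
for f in('top13','scene13'):
    d=np.load(f+'.npz');W=cloud(d);x,y,z=W[...,0],W[...,1],W[...,2]
    m=(z>56)&(z<68)&(abs(x-554)<45)&(abs(y-281)<20)
    P=W[m]; r=cv2.minAreaRect(P[:,:2].astype(np.float32)); print(f,len(P),r,P.mean(0),np.degrees(np.arctan(np.polyfit(P[:,0],P[:,1],1)[0])))
    v,u=np.where(m); print(u.min(),u.max(),v.min(),v.max())
rel()
```

```text
top13 78 ((551.1196899414062, 280.71942138671875), (58.53799057006836, 14.111625671386719), 1.0332316160202026) [549.6 280.9  61.2] 3.3005595124685763
159 163 192 209
scene13 81 ((556.338623046875, 278.58331298828125), (61.25590896606445, 13.735028266906738), 2.373634099960327) [558.4 278.3  60.8] 2.4598651688499023
376 385 270 287
t=30.65 pos [393.3 192.3 230.1] psi 94.49 tilt -1.000 F [-0.2  0.4  0.1] w 22.2
```

Run:
```python
from h import *
rel((470,200,230,150),(552.8,281.8,150,182.2),(552.8,281.8,38,182.2))
```

```text
t=30.65 pos [393.3 192.3 230.1] psi 94.49 tilt -1.000 F [-0.2  0.4  0.1] w 22.2
   (470, 200, 230, 150) -> [0.16 7.71 0.  ] turn -55.5
   (552.8, 281.8, 150, 182.2) -> [ 7.68 16.61  7.99] turn -87.7
   (552.8, 281.8, 38, 182.2) -> [ 7.7  16.62 19.19] turn -87.7
```

Call:
drive_tool(series=[4,1,3,0,-10,4,2,6,0,-20,4,3,9,0,-30,4,4,11,0,-40,4,5,13,0,-50,4,6.5,15,0,-60,4,7.7,16.6,0,-70,4,7.7,16.6,2,-80,4,7.7,16.6,5,-87.7,4,7.7,16.6,8,-87.7,4,7.7,16.6,8,-87.7,4,7.7,16.6,8,-87.7])

```text
time: 32.15
position: [553.5, 282.0, 151.4]
tcp_rot: [-0.019, 1.0, 0.0, 0.0]
contact_force: [0.3, -0.4, 0.5]
grip_width: 40.3
```

Run:
```python
from h import *
rel((552.8,281.8,38,182.2))
d=cap('scene'); save(d,'s14.png',crop=(310,180,450,320),s=4);W=cloud(d);x,y,z=W[...,0],W[...,1],W[...,2]
m=(z>56)&(z<66)&(abs(x-554)<45)&(abs(y-281)<20)
P=W[m]; r=cv2.minAreaRect(P[:,:2].astype(np.float32)); print(len(P),r)
```

```text
t=32.15 pos [553.5 282.  151.4] psi 182.14 tilt -1.000 F [ 0.3 -0.4  0.5] w 40.3
   (552.8, 281.8, 38, 182.2) -> [ 0.08 -0.02 11.34] turn -0.1
79 ((557.5193481445312, 278.6312561035156), (63.19267654418945, 13.74142074584961), 2.3486735820770264)
```

View pics/s14.png

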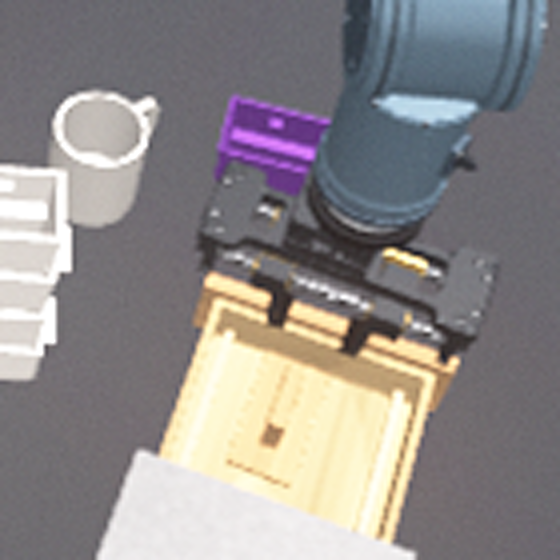

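Call:
drive_tool(series=[4,0.05,0,3,0,4,0.05,0,6,0,4,0.05,0,8.5,0,4,0.05,0,10,0,4,0.05,0,11.2,0,4,0.05,0,11.2,0])

```text
time: 32.95
position: [552.4, 281.7, 38.6]
tcp_rot: [-0.019, 1.0, -0.0, -0.0]
contact_force: [0.2, -0.2, 0.3]
grip_width: 40.0
```

Call:
drive_tool(series=[0.8,0,0,0,0,0.8,0,0,0,0,0.8,0,0,0,0,0.8,0,0,0,0,0.8,0,0,0,0], newtons=25)

```text
time: 33.58
position: [552.8, 281.9, 39.2]
tcp_rot: [-0.019, 1.0, 0.0, 0.0]
contact_force: [-0.9, -0.8, 5.8]
grip_width: 13.4
```

Run:
```python
from h import *
rel()
d=cap('scene'); save(d,'s15.png',crop=(310,180,450,320),s=4)
```

```text
t=33.58 pos [552.8 281.9  39.2] psi 182.15 tilt -1.000 F [-0.9 -0.8  5.8] w 13.4
```

View pics/s15.png

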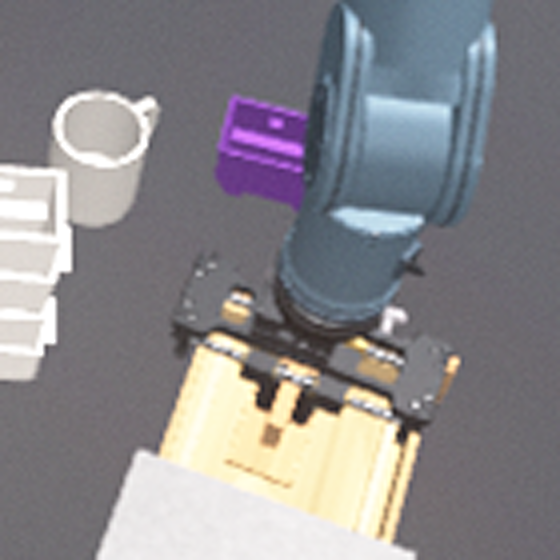

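Run:
```python
from h import *
rel((552.8,281.8,300,182),(540,170,300,150),(605,39.5,300,113.8))
```

```text
t=33.62 pos [552.7 281.9  39.2] psi 182.15 tilt -1.000 F [-0.9 -0.3  5.3] w 13.9
   (552.8, 281.8, 300, 182) -> [-2.000e-02  0.000e+00 -2.608e+01] turn 0.1
   (540, 170, 300, 150) -> [  1.68 -11.12 -26.08] turn 32.1
   (605, 39.5, 300, 113.8) -> [ -4.33 -24.41 -26.08] turn 68.3
```

Call:
drive_tool(series=[0.8,0,0,-2,0,0.8,0,0,-6,0,0.8,0,0,-11,0,0.8,0,0,-16,0,0.8,0,0,-21,0,0.8,0,0,-26,0,0.8,0.5,-4,-26,10,0.8,1,-8,-26,20,0.8,1,-11,-26,30,0.8,0.5,-13,-26,40,0.8,0,-15,-26,50,0.8,0,-15,-26,50], newtons=30)

```text
time: 35.12
position: [558.0, 130.1, 299.5]
tcp_rot: [0.406, 0.914, -0.0, 0.0]
contact_force: [-1.0, 0.5, -1.7]
grip_width: 13.8
```

Run:
```python
from h import *
rel((605,39.5,300,113.8))
d=cap('scene'); save(d,'s16.png',crop=(230,100,410,280),s=3.2)
```

```text
t=35.12 pos [558.  130.1 299.5] psi 132.05 tilt -1.000 F [-1.   0.5 -1.7] w 13.8
   (605, 39.5, 300, 113.8) -> [-9.87 -2.58 -0.04] turn 18.3
```

View pics/s16.png

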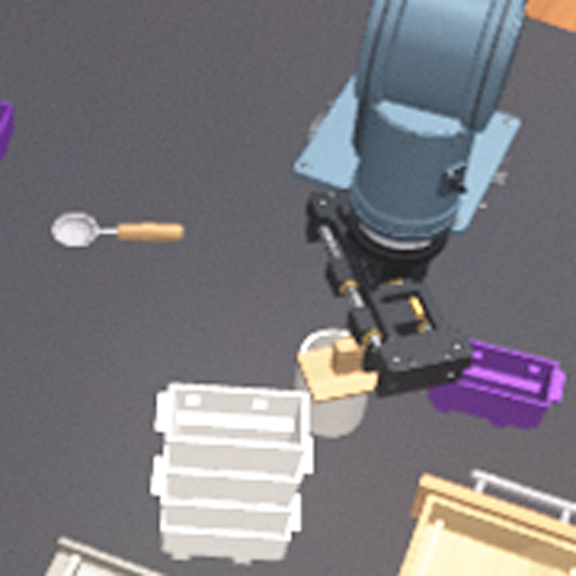

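Call:
drive_tool(series=[0.8,-4,-1,0,8,0.8,-8,-2,0,15,0.8,-9.9,-2.6,0,18.3,0.8,-9.9,-2.6,1.5,18.3,0.8,-9.9,-2.6,3,18.3,0.8,-9.9,-2.6,3,18.3,0.8,-9.9,-2.6,3,18.3])

```text
time: 36.05
position: [605.1, 42.0, 268.7]
tcp_rot: [0.545, 0.838, 0.0, -0.0]
contact_force: [-0.0, 0.6, 0.2]
grip_width: 13.9
```

Run:
```python
from h import *
np.set_printoptions(precision=1,suppress=True)
rel((605,39.5,217,113.8))
for n in('scene','top'):
    d=cap(n); save(d,n+'17.png',crop=(230,150,350,270) if n=='scene' else (160,100,300,240),s=4.5);W=cloud(d)
    P=rimfit(W,d['color'],606,39,150); p,f=fit(P,606,39);print(n,len(P),p[:2],np.degrees(p[2])%360,f)
    np.savez(n+'17.npz',**d)
    x,y,z=W[...,0],W[...,1],W[...,2];c=d['color'].astype(int)
    m=(c[...,0]-c[...,2]>40)&(abs(z-258)<8)&(np.hypot(x-605,y-39)<80)
    P=W[m]; r=cv2.minAreaRect(P[:,:2].astype(np.float32)); print(len(P),r,P.mean(0))
```

```text
t=36.05 pos [605.1  42.  268.7] psi 113.96 tilt -1.000 F [-0.   0.6  0.2] w 13.9
   (605, 39.5, 217, 113.8) -> [-0.2 -0.1  5.2] turn 0.2
scene 172 [608.3  35.7] 293.4286408486342 0.637938376335053
143 ((609.73583984375, 38.6165657043457), (52.633338928222656, 103.3223648071289), 23.488574981689453) [618.   16.1 256.6]
top 93 [603.3  38.5] 293.8915344190594 0.16267060532960168
113 ((610.5469360351562, 25.15281867980957), (49.129695892333984, 70.73957824707031), 24.07252311706543) [617.1   3.8 255.9]
```

View pics/scene17.png

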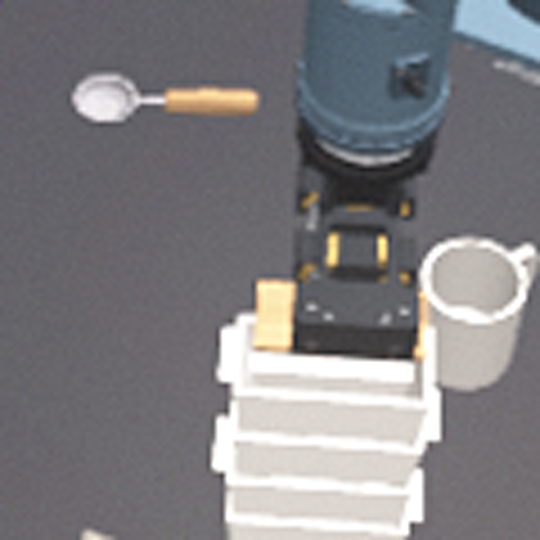

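View pics/top17.png

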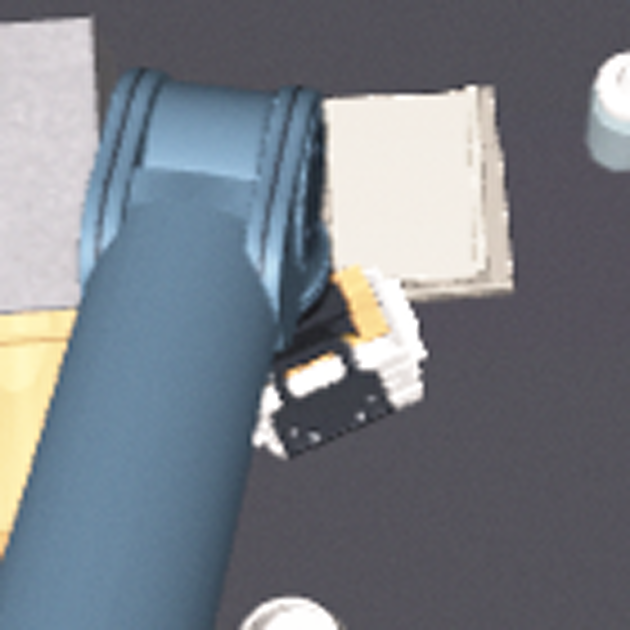

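Call:
drive_tool(series=[0.8,-0.2,-0.15,0,0.2,0.8,-0.2,-0.15,1.5,0.2,0.8,-0.2,-0.15,2.5,0.2,0.8,-0.2,-0.15,2.5,0.2,0.8,-0.2,-0.15,2.5,0.2])

```text
time: 36.78
position: [604.8, 38.5, 243.7]
tcp_rot: [0.547, 0.837, -0.0, 0.0]
contact_force: [-0.4, 0.1, -1.7]
grip_width: 13.8
```

Run:
```python
from h import *
np.set_printoptions(precision=2,suppress=True)
rel((605,39.5,217,113.8))
for n in('scene',):
    d=cap(n); W=cloud(d)
    P=rimfit(W,d['color'],606,39,150); p,f=fit(P,606,39);print(n,len(P),p[:2],np.degrees(p[2])%360,f)
    x,y,z=W[...,0],W[...,1],W[...,2];c=d['color'].astype(int)
    m=(c[...,0]-c[...,2]>40)&(abs(z-231)<7)&(np.hypot(x-605,y-39)<80)
    P=W[m]; r=cv2.minAreaRect(P[:,:2].astype(np.float32)); print(len(P),r,P.mean(0))
    a=np.radians(113.8); k=np.array([np.cos(a),np.sin(a)]); w=np.array([np.sin(a),-np.cos(a)])
    q=P[:,:2]-p[:2]; print('along',np.percentile(q@k,[1,99]),'across',np.percentile(q@w,[1,99]))
```

```text
t=36.77 pos [604.8  38.5 243.7] psi 113.65 tilt -1.000 F [-0.4  0.1 -1.7] w 13.8
   (605, 39.5, 217, 113.8) -> [0.09 0.06 2.67] turn -0.2
scene 177 [607.94  36.13] 293.56981691089436 0.5408222296396887
144 ((608.4220581054688, 34.95817565917969), (51.38606262207031, 103.82059478759766), 24.526906967163086) [616.24  16.95 231.1 ]
along [-52.83  50.41] across [-25.34  24.49]
```

Call:
drive_tool(series=[0.8,0.1,0.05,0.8,-0.1,0.8,0.1,0.05,1.4,-0.1,0.8,0.1,0.05,1.9,-0.1,0.8,0.1,0.05,2.3,-0.1,0.8,0.1,0.05,2.6,-0.1,0.8,0.1,0.05,2.6,-0.1])

```text
time: 37.58
position: [604.7, 39.7, 217.7]
tcp_rot: [0.546, 0.837, -0.0, 0.0]
contact_force: [-0.3, 0.3, -1.2]
grip_width: 13.3
```

Run:
```python
from h import *
rel((605,39.5,217,113.8))
d=cap('scene'); save(d,'s18.png',crop=(230,150,350,270),s=4.5)
```

```text
t=37.58 pos [604.7  39.7 217.7] psi 113.75 tilt -1.000 F [-0.3  0.3 -1.2] w 13.3
   (605, 39.5, 217, 113.8) -> [-0.02  0.02  0.07] turn -0.1
```

View pics/s18.png

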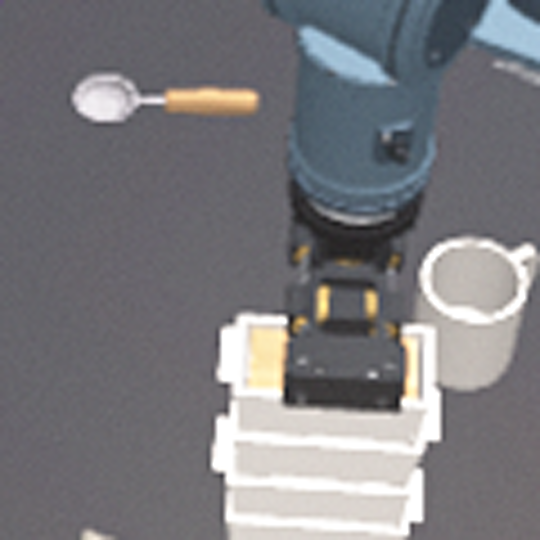

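Inside the rim, almost at the lugs. Press further while gripped.

Call:
drive_tool(series=[0.8,0,0,0.15,0,0.8,0,0,0.3,0,0.8,0,0,0.4,0,0.8,0,0,0.4,0])

```text
time: 38.12
position: [606.1, 39.5, 216.9]
tcp_rot: [0.547, 0.837, 0.002, 0.001]
contact_force: [-5.0, 0.6, 20.1]
grip_width: 13.9
```

Call:
drive_tool(series=[0.8,0,0,0,0,4,0,0,-0.3,0,4,0,0,-0.3,0,4,0,0,-2,0,4,0,0,-5,0,4,0,0,-8,0,0,0,0,-8,0,0,0,0,-8,0,0,0,0,-8,0,0,0,0,-8,0])

```text
time: 39.38
position: [604.3, 39.7, 293.0]
tcp_rot: [0.546, 0.837, -0.001, -0.0]
contact_force: [0.4, 0.2, 0.2]
grip_width: 2.1
```

Run:
```python
from h import *
np.set_printoptions(precision=2,suppress=True)
rel((605,39.5,242,113.8))
for n in('scene',):
    d=cap(n); W=cloud(d);save(d,'s19.png',crop=(230,150,350,270),s=4.5)
    P=rimfit(W,d['color'],606,39,150); p,f=fit(P,606,39);print(n,len(P),p[:2],np.degrees(p[2])%360,f)
    x,y,z=W[...,0],W[...,1],W[...,2];c=d['color'].astype(int)
    wood=(c[...,0]-c[...,2]>40)&(np.hypot(x-605,y-39)<80)
    m=wood&(abs(z-206)<7)
    P=W[m]; print(len(P)); A=np.c_[P[:,:2]-[605,39],np.ones(len(P))]; k=np.linalg.lstsq(A,P[:,2],rcond=None)[0]; print('plane',np.degrees(k[:2]),k[2])
    m=wood&(abs(z-238)<8); P=W[m]; r=cv2.minAreaRect(P[:,:2].astype(np.float32)); print('bar',len(P),r,P.mean(0))
```

```text
t=39.38 pos [604.3  39.7 293. ] psi 113.75 tilt -1.000 F [0.4 0.2 0.2] w 2.1
   (605, 39.5, 242, 113.8) -> [-0.04  0.06  5.1 ] turn -0.0
scene 237 [606.08  36.5 ] 293.67621706810877 4.5132924562511265
294
plane [1.81 1.09] 205.14784875037944
bar 106 ((610.19091796875, 35.584068298339844), (15.49177360534668, 58.63792037963867), 22.70209503173828) [611.55  36.34 237.25]
```

View pics/s19.png

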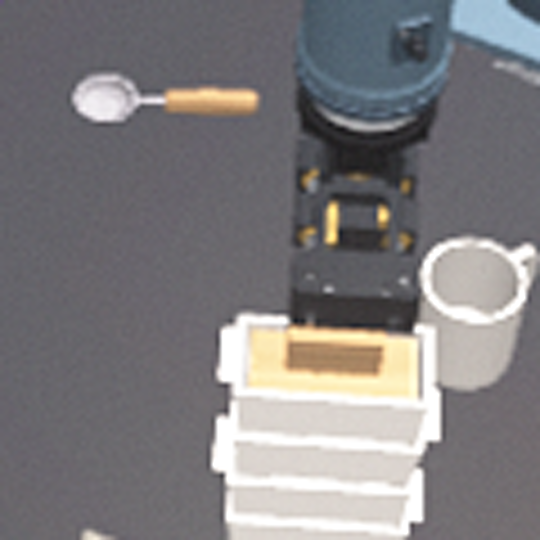

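Call:
drive_tool(series=[0,-0.05,0.15,2,0,0,-0.05,0.15,4,0,0,-0.05,0.15,5,0,0,-0.05,0.15,5.3,0,0,-0.05,0.15,5.5,0,0,-0.05,0.15,5.5,0])

```text
time: 40.17
position: [607.3, 39.9, 240.5]
tcp_rot: [0.546, 0.837, 0.001, 0.001]
contact_force: [-3.0, 1.2, 8.9]
grip_width: 0.2
```

Call:
drive_tool(series=[0,0,0,0.2,0,0,0,0,0.4,0,0,0,0,0.4,0])

```text
time: 40.55
position: [609.8, 40.2, 240.2]
tcp_rot: [0.546, 0.838, 0.004, 0.003]
contact_force: [-4.7, 1.6, 28.6]
grip_width: 0.3
```

Call:
drive_tool(series=[0,0,0,-1,0,0,0,0,-4,0,0,0,0,-9,0,0,0,0,-9,0])

```text
time: 41.05
position: [608.4, 39.3, 328.7]
tcp_rot: [0.547, 0.837, 0.002, 0.003]
contact_force: [0.5, 0.8, -0.2]
grip_width: 0.5
```

Run:
```python
from h import *
np.set_printoptions(precision=2,suppress=True)
rel((444.3,286.4,150,94.5),(444.3,286.4,31,94.5))
d=cap('scene'); W=cloud(d)
save(d,'s20.png',crop=(230,150,450,340),s=3)
x,y,z=W[...,0],W[...,1],W[...,2]
m=(z>44)&(z<58)&(x>425)&(x<458)&(y>220)&(y<350); P=W[m]; print(np.polyfit(P[:,1]-286.4,P[:,0],1),len(P))
c=d['color'].astype(int)
wood=(c[...,0]-c[...,2]>40)&(np.hypot(x-605,y-39)<80)
m=wood&(abs(z-238)<8); P=W[m]; r=cv2.minAreaRect(P[:,:2].astype(np.float32)); print('bar',len(P),r,P.mean(0))
```

```text
t=41.05 pos [608.4  39.3 328.7] psi 113.73 tilt -1.000 F [ 0.5  0.8 -0.2] w 0.5
   (444.3, 286.4, 150, 94.5) -> [29.26 -5.21 17.77] turn 19.2
   (444.3, 286.4, 31, 94.5) -> [29.29 -5.29 29.67] turn 19.2
[ -0.06 447.9 ] 121
bar 123 ((610.1354370117188, 35.515647888183594), (17.103458404541016, 58.8363037109375), 21.035734176635742) [610.4   35.91 237.61]
```

View pics/s20.png

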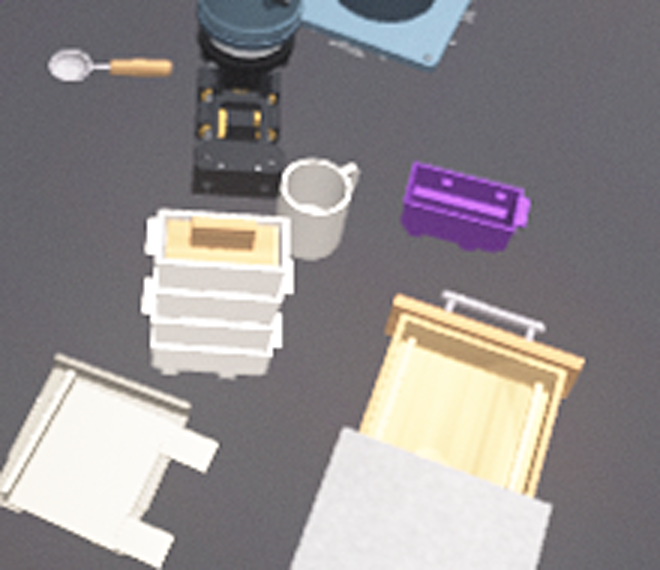

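Call:
drive_tool(series=[2.2,5,-0.9,0,4,2.2,10,-1.8,0,8,2.2,15,-2.7,2,12,2.2,20,-3.6,6,16,2.2,25,-4.5,10,19.2,2.2,29.3,-5.2,14,19.2,2.2,29.3,-5.2,18,19.2,2.2,29.3,-5.2,18,19.2,2.2,29.3,-5.2,18,19.2])

```text
time: 42.22
position: [441.6, 286.3, 145.6]
tcp_rot: [0.679, 0.734, 0.0, 0.0]
contact_force: [0.6, -0.3, -0.7]
grip_width: 22.0
```

Run:
```python
from h import *
rel((444.6,286.4,60,94.5),(444.6,286.4,31,94.5))
```

```text
t=42.23 pos [441.6 286.3 145.6] psi 94.45 tilt -1.000 F [ 0.6 -0.3 -0.7] w 22.0
   (444.6, 286.4, 60, 94.5) -> [-0.02  0.29  8.56] turn -0.0
   (444.6, 286.4, 31, 94.5) -> [-1.000e-02  2.900e-01  1.146e+01] turn -0.0
```

Call:
drive_tool(series=[2.2,0,0.25,3,0,2.2,0,0.25,6,0,2.2,0,0.25,8,0,2.2,0,0.25,9,0,2.2,0,0.25,10,0,2.2,0,0.25,11,0,2.2,0,0.25,11.5,0,2.2,0,0.25,11.5,0])

```text
time: 43.22
position: [443.1, 287.1, 29.6]
tcp_rot: [0.679, 0.735, -0.0, -0.0]
contact_force: [0.1, 0.1, -1.2]
grip_width: 22.0
```

Call:
drive_tool(series=[0.6,0,0,0,0,0.6,0,0,0,0,0.6,0,0,0,0,0.6,0,0,0,0], newtons=25)

```text
time: 43.72
position: [443.7, 287.4, 30.0]
tcp_rot: [0.679, 0.735, 0.0, 0.0]
contact_force: [1.7, 0.8, -0.3]
grip_width: 9.9
```

Gripped. Push +15 cm, then feel for the stop.

Call:
drive_tool(series=[0.6,0,1,0,0,0.6,0,3,0,0,0.6,0,5.5,0,0,0.6,0,8,0,0,0.6,0,10.5,0,0,0.6,0,13,0,0,0.6,0,15,0,0,0.6,0,15.5,0,0,0.6,0,15.5,0,0])

```text
time: 44.85
position: [598.1, 299.2, 30.0]
tcp_rot: [0.679, 0.735, 0.0, 0.0]
contact_force: [0.7, -1.4, 2.7]
grip_width: 9.6
```

Call:
drive_tool(series=[0.6,0,0.4,0,0,0.6,0,0.8,0,0,0.6,0,0.9,0,0,0.6,0,0.9,0,0])

```text
time: 45.35
position: [604.8, 299.7, 29.9]
tcp_rot: [0.678, 0.735, -0.001, -0.001]
contact_force: [-3.8, -2.3, 7.8]
grip_width: 9.8
```

Call:
drive_tool(series=[0.6,0,0.3,0,0,0.6,0,0.5,0,0,0.6,0,0.5,0,0])

```text
time: 45.72
position: [604.8, 299.7, 29.5]
tcp_rot: [0.678, 0.735, -0.006, -0.004]
contact_force: [-18.6, -5.0, 21.1]
grip_width: 9.5
```

Call:
drive_tool(series=[0.6,0,-0.5,0,0,2.4,0,-0.6,0,0,2.4,0,-0.6,0,0,2.4,0,-0.6,-2,0,2.4,0,-0.6,-6,0,2.4,0,-0.6,-11,0,2.4,0,-5,-16,0,2.4,0,-10,-18,0,2.4,0,-15,-20,0,2.4,0,-15,-20,0])

```text
time: 46.98
position: [459.8, 289.6, 232.1]
tcp_rot: [0.678, 0.735, 0.001, -0.001]
contact_force: [0.6, 0.5, -0.3]
grip_width: 24.1
```

Run:
```python
from h import *
np.set_printoptions(precision=2,suppress=True)
rel()
for n in('scene','top'):
    d=cap(n); W=cloud(d)
    save(d,n+'21.png',s=1.4)
    if n=='scene': save(d,'s21c.png',crop=(230,150,450,400),s=2.4)
    x,y,z=W[...,0],W[...,1],W[...,2]
    m=(z>44)&(z<58)&(x>565)&(x<617)&(y>240)&(y<360); P=W[m]; print('h',n,len(P),np.median(P[:,0]))
    c=d['color'].astype(int)
    wood=(c[...,0]-c[...,2]>40)&(np.hypot(x-605,y-39)<80)
    for zz in(205,238):
        m=wood&(abs(z-zz)<6); P=W[m]
        if len(P)>10:
            r=cv2.minAreaRect(P[:,:2].astype(np.float32)); A=np.c_[P[:,:2]-[605,39],np.ones(len(P))]; k=np.linalg.lstsq(A,P[:,2],rcond=None)[0];print(zz,len(P),r,P[:,2].mean(),np.degrees(k[:2]))
    for zb in(0,50,100,150):
        P=rimfit(W,d['color'],606,39,zb)
        if len(P)>25: p,f=fit(P,606,39);print(zb,len(P),p[:2],np.degrees(p[2])%360,f)
```

```text
t=46.98 pos [459.8 289.6 232.1] psi 94.68 tilt -1.000 F [ 0.6  0.5 -0.3] w 24.1
h scene 140 608.3795732289382
205 280 ((603.4403076171875, 33.677642822265625), (49.40056228637695, 100.9506607055664), 23.33680534362793) 205.16082424018973 [2.08 0.63]
238 107 ((608.5988159179688, 34.859107971191406), (18.78073501586914, 58.33126449584961), 25.622148513793945) 237.88342267411034 [-1.09 -0.47]
0 115 [607.32  37.11] 113.39188243183632 2.2925646581359524
50 137 [608.08  36.45] 293.366228778494 3.0249721164450087
100 142 [607.39  34.61] 113.78107652016128 3.431250972458059
150 261 [606.24  36.8 ] 293.2566952518963 4.408226879818131
h top 106 602.4099780271879
205 414 ((604.7435302734375, 38.80148696899414), (51.62638473510742, 102.9126205444336), 23.493013381958008) 204.392660827746 [-0.41 -0.16]
238 99 ((603.66162109375, 37.707340240478516), (14.539759635925293, 58.059486389160156), 24.46832847595215) 238.0836804447849 [6.98 3.91]
0 53 [603.9   37.84] 113.84442041194605 0.1760276843864376
50 40 [604.17  35.76] 292.92472448178245 0.12274496044559768
100 59 [603.51  37.73] 113.89852658803447 0.12164812137279475
150 198 [603.61  38.36] 292.88585527314 0.473128114870904
```

View pics/s21c.png

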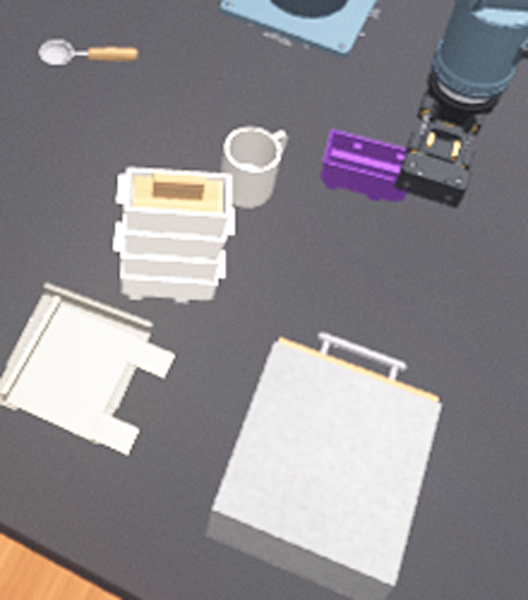

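View pics/top21.png

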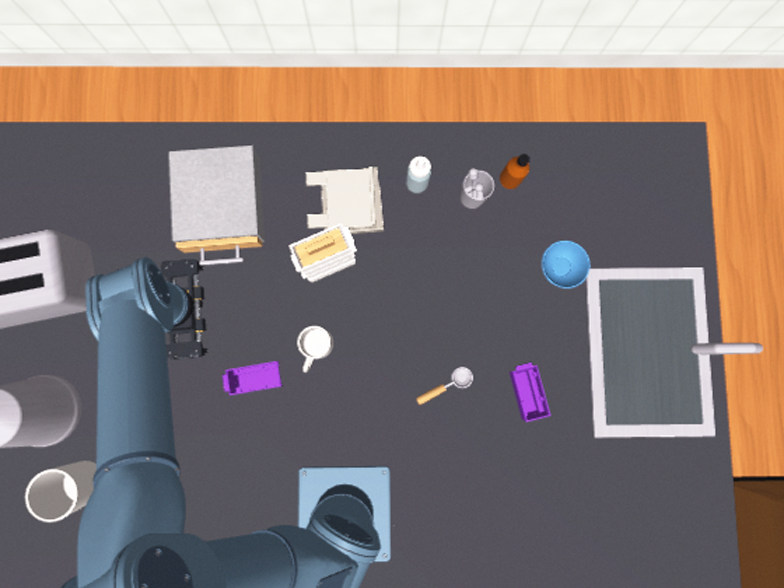

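Run:
```python
from h import *
rel((560,296.3,100,94.5),(560,296.3,34,94.5),(585,298.2,34,94.5))
```

```text
t=47.08 pos [462.7 289.2 231. ] psi 94.57 tilt -1.000 F [-0.1 -0.   0.4] w 24.1
   (560, 296.3, 100, 94.5) -> [-0.09  9.73 13.12] turn 0.1
   (560, 296.3, 34, 94.5) -> [-0.11  9.72 19.72] turn 0.1
   (585, 298.2, 34, 94.5) -> [-0.12 12.22 19.72] turn 0.1
```

Call:
drive_tool(series=[0,0,0,5,0,0,0,3,9,0,0,0,6,13,0,0,0,9,17,0,0,0,9.2,19.7,0,0,0,9.2,19.7,0,0,0,10.2,19.7,0,0,0,11.2,19.7,0,0,0,11.8,19.7,0,0,0,12.2,19.7,0,0,0,12.2,19.7,0])

```text
time: 48.45
position: [583.9, 298.5, 32.9]
tcp_rot: [0.678, 0.735, 0.0, 0.0]
contact_force: [-0.1, 0.3, 0.5]
grip_width: 0.4
```

Call:
drive_tool(series=[0,0,0.4,0,0,0,0,0.8,0,0,0,0,1.0,0,0,0,0,1.0,0,0])

```text
time: 48.95
position: [584.7, 298.7, 32.3]
tcp_rot: [0.678, 0.735, -0.007, -0.006]
contact_force: [-27.7, -6.0, 26.1]
grip_width: 0.3
```

Call:
drive_tool(series=[0,0,-1,0,0,0,0,-4,0,0,0,0,-5,-5,0,0,0,-8,-10,0,0,0,-12,-16,0,0,0,-12,-20,0,0,0,-12,-20,0,0,0,-12,-20,0])

```text
time: 49.95
position: [473.9, 289.8, 232.3]
tcp_rot: [0.678, 0.735, 0.0, -0.0]
contact_force: [0.6, -0.1, 0.7]
grip_width: 0.7
```

Run:
```python
from h import *
rel()
d=cap('scene'); save(d,'s22.png',s=1.4)
W=cloud(d);x,y,z=W[...,0],W[...,1],W[...,2]
m=(z>44)&(z<58)&(x>565)&(x<617)&(y>240)&(y<360); print(np.median(x[m]))
```

```text
t=49.95 pos [473.9 289.8 232.3] psi 94.56 tilt -1.000 F [ 0.6 -0.1  0.7] w 0.7
608.8274027387757
```

View pics/s22.png

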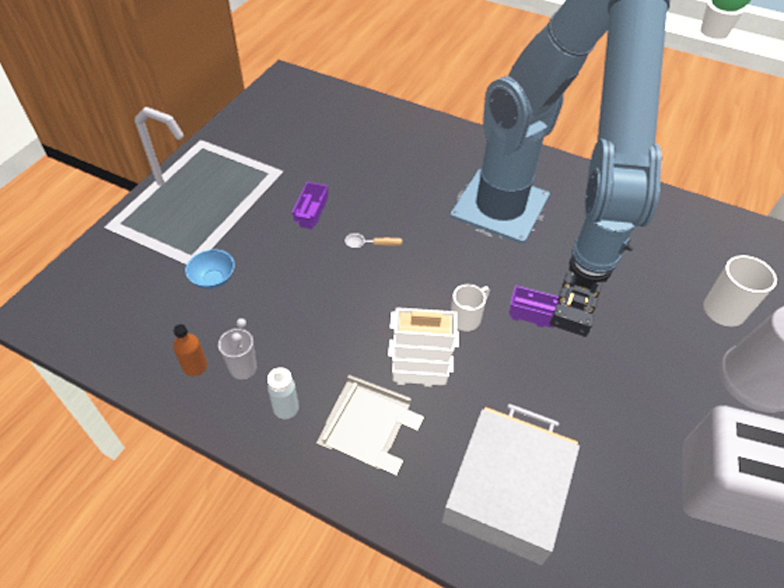

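The stack of four tubs with the cover stands at about (425, 345), the drawer is shut at (530, 420), and the other things are where they were.

```bash
python3 -c "
from station import manip
print(manip.close_job())"
```

```text
the job is handed in; nothing more can be done
None
```

The job is done and handed in at about 50 s. All three loose white tubs are stacked on the fixed tub, the cover is pressed into the top rim, and the drawer is shut. No grip slip occurred and nothing else on the counter looked moved; I left the purple tubs alone.

- **Stack:** Each tub is turned end for end relative to the one below. Rim fits put the lips at about 113°, 293°, 113° and 293°, and the rims sit 50 mm apart.
- **Cover:** I pulled the drawer to its stop before taking the cover. I pressed it on the lugs with about 20 N while gripped, then about 29 N from above. The bar top measured about 240 mm high, as expected. The top camera shows the cover within 0.5° of level. The scene camera read about 2° on the plate and 1° on the bar, and the top camera's fit to the narrow bar gave 7°. I took both as edge noise.
- **Drawer:** It travelled about 162 mm from stop to stop. A second push met firm resistance at once (about 28 N), so it is fully shut.
- **Camera check:** The two cameras disagreed by about 5 mm in absolute position, so I placed everything by relative measurements and contact force.

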